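# Restock a salvaged shelf in a straight row

## Robot

A 6-joint arm with a two-finger parallel gripper is mounted at the origin on the work surface. World frame = base frame: x ahead of the robot, y to its left, z up, the work surface at z = 0. Lengths are in m, angles in rad, forces in N, time in s.
With the tool pointing down it reaches from about 0.35 to 0.975 m from the base axis. Payload 4.9 kg.
Tool frame: the origin (TCP) lies between the finger pads; the fingertips stand 19 mm ahead of it and the grasp point (between the pads) is the TCP; z points along the fingers, y is the direction in which the jaws open and shut (so a half turn about z gives the same grasp; the last joint's range is limited). The gripper opens to 85 mm and grips with 20 to 120 N. Pads are 22 mm wide; open, the fingers measure 114 mm over their backs; the gripper's body (76 mm by 85 mm) begins 54 mm behind the grasp point. The pads swing forward as they close: fully open they stand 13 mm farther back than shut.
Start: joints at [-1.274, 0.053, 1.613, -0, 1.476, -0.119], TCP at [0.252, -0.572, 0.25] pointing down, gripper open.
Joint ranges: [-3.01, 3.01], [-1.01, 2.22], [0.06, 2.58], [-1.02, 4.17], [0.09, 2.62], [-3.14, 3.14]. Speed limits (rad/s): [2.57, 2.57, 3.14, 3.14, 3.14, 3.14].

## Interface

Orientations are given as a unit quaternion [w, x, y, z].
In Python, from plant import state, grab_frame, calibration, job_done gives the robot as it stands. The module is installed in compiled form; this text tells all that it offers.
- The arm moves only by the tool servo_tool, never from a script. Its argument "deltas" is a list that holds one entry, the list of rows, each a list of 5 numbers: the finger opening in mm, from 0 to 85.4, then the shift along the world's x, y, z in mm, then the turn about the world's z in units of 6 degrees (1.0 is 6 degrees). A call has 1 to 5 rows; each row is the pose to reach, as a shift and turn from the pose commanded when the call began; what a row does not reach only later rows make up. A row lasts 1/8 s, in which the tool goes at most 62.5 mm and 10.7 degrees, less where a joint would pass 70% of its speed; a pose out of reach is approached as far as the arm can. A call with a gripper value outside its range is refused whole. The fingers move at their own pace and stop on an object; the grip force is fixed at half the most. Time passes only in rows, so rows that repeat a pose let the fingers close. It gives the time, the measured TCP pose, the force and the opening at its end, in the units of the state.
- state(): the state, without advancing time (a new reading comes with each control period).
- grab_frame(name): name is "scene" or "top" or "wrist"; returns the picture (420x560x3 uint8, red, green, blue); there is no depth.
- calibration(name): a dict with "intrinsics" (3x3 intrinsics, pixels), "k1" (the pictures are not rectified: a ray, as slopes to the right and down, at radius r is drawn at 1 + k1 r^2 times it, then the intrinsics apply), "world_from_camera" (4x4, takes a point from camera to world coordinates). Camera axes: x right, y down, z forward; pixel columns grow to the right and rows downward; lengths in m; the calibration is good to about 2 mm. A picture is of the moment at which its call begins: read the wrist's pose just before it. calibration takes no time and is no camera call; for the wrist camera it gives the pose at the moment of the call.
- job_done(): hands the job in, once; it reports no verdict.
The state is a dict: "time": time; "joint_pos": joint angles; "joint_vel": joint speeds; "joint_efforts": joint torques, N m; "tool_pos": TCP position; "tool_rot": TCP orientation; "contact_force": force on the tool from outside, world axes, zero at the start; "ft_torque": the same for the moment, N m; "gripper_width": opening from 0.0 (shut) to 1.0 (fully open).
Only numpy, scipy, OpenCV 4.12 (cv2) and the standard library are available. Lean on these libraries where they do the work, as an engineer would, in place of code of your own. Each camera call takes 0.05 s, during which the arm holds its last target.

## Task

Restock the shelf panel with the salvaged jars, cans and bottle, standing clear of the damp back: first lay the straightedge on the shelf flush along the inside of its upstand and let go, then stand every one of the containers upright on the shelf in a row close up against the straightedge's long edge (no more than a finger's width off it, not on top of it). When all stand there, lift the straightedge out without upsetting the row and lay it back flat on its rubber pad, lengthwise along it; leave everything else where it is.

Things in the scene. Friction and masses are not known exactly. Their poses are not given: they have to be found in the camera images.
- shelf: galvanised steel shelf panel lying on the bench, 220 mm deep (its x) by 430 mm long (its y), its standing surface 20 mm above its origin. Along its whole far long edge (+x) runs an upstand 10 mm thick and 40 mm high above the standing surface; the upstand's inner face is at x = +0.100. Origin: centre of the underside; z up. Fixed. It lies on the left or on the right of the bench.
- board: thin plywood sheet on the bench, 300 mm (x) by 390 mm (y), 4 mm thick, on which the salvaged goods stand. Origin: centre of its underside. Fixed.
- pad (a point): centre of the top face of the black rubber pad, 100 mm (x) by 270 mm (y), 6 mm thick, fixed on the near side of the plywood sheet: the straightedge's resting place. Its top is 10 mm above the bench; axes as the sheet's.
- straightedge: steel straightedge: flat blade 80 mm wide (x), 240 mm long (y), 14 mm thick, with a wooden grip standing up in its middle, 22 mm (x) by 60 mm (y), its top 88 mm above the underside. Origin: centre of the underside, z up. 0.55 kg. Starts lying on its pad.
- jar_a: closed glass jar with a steel lid: body 62 mm across, 88 mm tall in all, straight sided up to 64 mm, lid 55 mm across and 16 mm high; part filled, heavy at the bottom, about 0.4 kg. Origin: centre of the underside, z along its axis. One of the salvaged containers; may be absent.
- jar_b: closed glass jar with a steel lid: body 62 mm across, 88 mm tall in all, straight sided up to 64 mm, lid 55 mm across and 16 mm high; part filled, heavy at the bottom, about 0.4 kg. Origin: centre of the underside, z along its axis. One of the salvaged containers; may be absent.
- can_a: closed tin can: 60 mm across, 94 mm tall, straight sided; heavy at the bottom, about 0.4 kg. Origin: centre of the underside, z along its axis. One of the salvaged containers; may be absent.
- can_b: closed tin can: 60 mm across, 94 mm tall, straight sided; heavy at the bottom, about 0.4 kg. Origin: centre of the underside, z along its axis. One of the salvaged containers; may be absent.
- flask: white plastic bottle: body 62 mm across up to 56 mm, then a shoulder to a neck 26 mm across at 71 mm; black cap 30 mm across from 82 to 104 mm (its top); heavy at the bottom, about 0.34 kg. Origin: centre of the underside, z along its axis. One of the salvaged containers; may be absent.
- tape: roll of grey tape lying flat, 84 mm across, 24 mm high; stays where it is. Origin: centre of the underside.
- flange: dark steel pipe flange, disc 72 mm across with a hub, 36 mm high; stays where it is. Origin: centre of the underside.
There are look-alikes about, which are no part of the job. What is shaped like the can_a but green or yellow is not meant.

How it is judged:
On the way, in this order (a step that is already met when the one before it is completed fails the run):
1. the straightedge lies flat on the shelf, flush along the upstand, released (x of straightedge in the frame of shelf above 0.055 m and angle between the y axis of straightedge and the y axis of shelf, either way round below 0.035 rad and y of straightedge in the frame of shelf between -0.1 and 0.1 m and z of straightedge in the frame of shelf between 0.014 and 0.026 m and angle between straightedge's own z axis and vertical below 0.06 rad and contact force between the fingers and straightedge below 0.3 N), for 0.2 s.
2. every container stands upright on the shelf close against the straightedge, which still lies along the upstand (x of jar_a in the frame of shelf between -0.029 and -0.003 m and y of jar_a in the frame of shelf between -0.205 and 0.205 m and z of jar_a in the frame of shelf between 0.014 and 0.028 m and angle between each of jar_a, jar_b, can_a, can_b, flask's own z axis and vertical below 0.1 rad and linear speed of each of jar_a, jar_b, can_a, can_b, flask below 0.03 m/s and contact force between the fingers and jar_a below 0.3 N and x of jar_b in the frame of shelf between -0.029 and -0.003 m and y of jar_b in the frame of shelf between -0.205 and 0.205 m and z of jar_b in the frame of shelf between 0.014 and 0.028 m and contact force between the fingers and jar_b below 0.3 N and x of can_a in the frame of shelf between -0.028 and -0.002 m and y of can_a in the frame of shelf between -0.205 and 0.205 m and z of can_a in the frame of shelf between 0.014 and 0.028 m and contact force between the fingers and can_a below 0.3 N and x of can_b in the frame of shelf between -0.028 and -0.002 m and y of can_b in the frame of shelf between -0.205 and 0.205 m and z of can_b in the frame of shelf between 0.014 and 0.028 m and contact force between the fingers and can_b below 0.3 N and x of flask in the frame of shelf between -0.029 and -0.003 m and y of flask in the frame of shelf between -0.205 and 0.205 m and z of flask in the frame of shelf between 0.014 and 0.028 m and contact force between the fingers and flask below 0.3 N and x of straightedge in the frame of shelf above 0.048 m and angle between the y axis of straightedge and the y axis of shelf, either way round below 0.08 rad and y of straightedge in the frame of shelf between -0.1 and 0.1 m and z of straightedge in the frame of shelf between 0.014 and 0.026 m and angle between straightedge's own z axis and vertical below 0.06 rad and contact force between the fingers and straightedge below 0.3 N), for 0.2 s.
At the end, for the whole second after the job is handed in: every container present stands upright on the shelf, released, its back between 24 mm in front of and 8 mm behind the line 80 mm in from the upstand's inner face; the straightedge lies flat on its pad, within 25 mm across, 40 mm along and 0.15 rad of it (x of jar_a in the frame of shelf between -0.035 and -0.003 m and y of jar_a in the frame of shelf between -0.205 and 0.205 m and z of jar_a in the frame of shelf between 0.014 and 0.028 m and angle between each of jar_a, jar_b, can_a, can_b, flask's own z axis and vertical below 0.1 rad and linear speed of each of jar_a, jar_b, can_a, can_b, flask below 0.03 m/s and contact force between the fingers and jar_a below 0.3 N and x of jar_b in the frame of shelf between -0.035 and -0.003 m and y of jar_b in the frame of shelf between -0.205 and 0.205 m and z of jar_b in the frame of shelf between 0.014 and 0.028 m and contact force between the fingers and jar_b below 0.3 N and x of can_a in the frame of shelf between -0.034 and -0.002 m and y of can_a in the frame of shelf between -0.205 and 0.205 m and z of can_a in the frame of shelf between 0.014 and 0.028 m and contact force between the fingers and can_a below 0.3 N and x of can_b in the frame of shelf between -0.034 and -0.002 m and y of can_b in the frame of shelf between -0.205 and 0.205 m and z of can_b in the frame of shelf between 0.014 and 0.028 m and contact force between the fingers and can_b below 0.3 N and x of flask in the frame of shelf between -0.035 and -0.003 m and y of flask in the frame of shelf between -0.205 and 0.205 m and z of flask in the frame of shelf between 0.014 and 0.028 m and contact force between the fingers and flask below 0.3 N and x of straightedge in the frame of pad between -0.025 and 0.025 m and y of straightedge in the frame of pad between -0.04 and 0.04 m and z of straightedge in the frame of pad between -0.006 and 0.008 m and angle between the y axis of straightedge and the y axis of pad, either way round below 0.15 rad and angle between straightedge's own z axis and vertical below 0.08 rad and linear speed of straightedge below 0.02 m/s); the robot touches nothing.
It fails at once if a bystander is shoved more than 6 cm (distance of any of tape, flange from where it was at the start of the episode above 0.06 m).
Of jar_a, jar_b, can_a, can_b, flask only 3 to 5 are there at a start; the rules pass over those that are not, and their reading is None.
At some moment in a run one of jar_a, jar_b, can_a, can_b, flask may be knocked a few centimetres aside while the robot is not near it.
It also fails if it takes over 210 s, if anything falls off the work surface, if the arm or the gripper's body presses on something with over 40 N, if the wrist force passes 120 N, or if a joint passes its speed limit or range.

## Working session

There is one attempt and no reset: what is moved stays moved. The work goes in short steps, Python scripts to look and compute and a tool call to move; the robot and the scene stay as the last step left them, time stands still between calls to the robot, and variables do not carry over. Pictures are saved under pics/ and viewed, and the job is handed in when it is done.

Besides the shell and the picture viewer there is one more tool, called after "Emit:" by a JSON object that holds its "name" and its "arguments". servo_tool: Moves the arm, as the interface text tells. Its arguments: {"type":"object","properties":{"deltas":{"type":"array","items":{"type":"array","items":{"type":"array","items":{"type":"number"}}}}},"required":["deltas"]}

```bash
mkdir -p pics; ls; python3 - <<'E'
from plant import *
import cv2
s=state();print(s['time'],s['tool_pos'],s['tool_rot'],s['gripper_width'])
for n in ['scene','top','wrist']:
    c=calibration(n);print(n,c)
    cv2.imwrite(f'pics/{n}0.png',grab_frame(n)[:,:,::-1])
E
```

```text
pics
0.0 [ 0.25226109 -0.57118764  0.2490742 ] [-1.01996994e-03  9.78469182e-01  2.06390431e-01 -1.01054127e-04] 1.000296811848049
scene {'intrinsics': array([[428.00501735,   0.        , 278.64913423],
       [  0.        , 428.00501735, 207.85063858],
       [  0.        ,   0.        ,   1.        ]]), 'k1': -0.09857791289588107, 'world_from_camera': array([[-0.32626505,  0.63475883, -0.70045153,  1.28165973],
       [ 0.94527434,  0.2169342 , -0.2437129 ,  0.19294812],
       [-0.00274702, -0.74163386, -0.67079928,  0.73752738],
       [ 0.        ,  0.        ,  0.        ,  1.        ]])}
top {'intrinsics': array([[430.91821393,   0.        , 276.05632078],
       [  0.        , 430.91821393, 213.98202155],
       [  0.        ,   0.        ,   1.        ]]), 'k1': -0.06696841022862297, 'world_from_camera': array([[-0.024472  , -0.99689965,  0.07478109,  0.46065771],
       [-0.99954223,  0.02573066,  0.01591424, -0.05665418],
       [-0.01778907, -0.07435741, -0.99707298,  1.24638792],
       [ 0.        ,  0.        ,  0.        ,  1.        ]])}
wrist {'intrinsics': array([[313.30889204,   0.        , 278.26852673],
       [  0.        , 313.30889204, 214.70553189],
       [  0.        ,   0.        ,   1.        ]]), 'k1': -0.037403941197165405, 'world_from_camera': array([[ 0.40415647, -0.86601311, -0.29441271,  0.32716257],
       [-0.91468818, -0.38326476, -0.12827177, -0.53803912],
       [-0.00175298,  0.32113769, -0.94703089,  0.37175745],
       [ 0.        ,  0.        ,  0.        ,  1.        ]])}
```

View pics/top0.png

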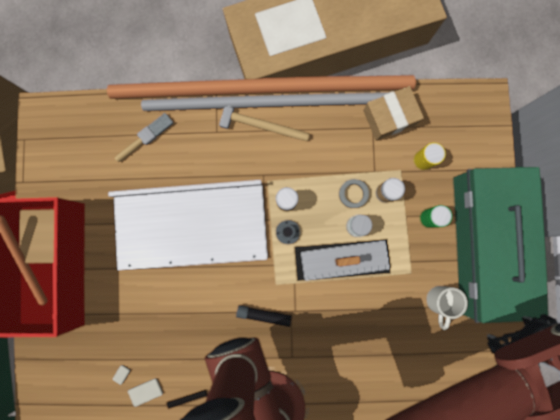

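View pics/scene0.png

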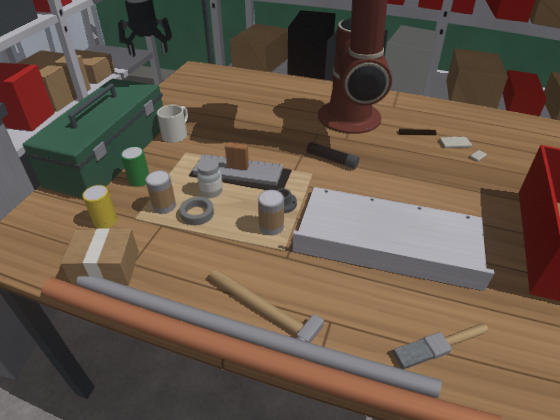

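View pics/wrist0.png

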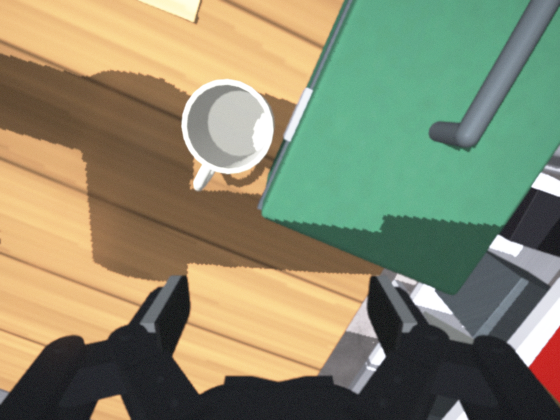

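```bash
python3 - <<'E'
import cv2
t=cv2.imread('pics/top0.png');s=cv2.imread('pics/scene0.png')
a=cv2.resize(t[160:295,100:425],None,fx=2.4,fy=2.4,interpolation=cv2.INTER_CUBIC)
b=cv2.resize(s[120:285,130:495],None,fx=2.1,fy=2.1,interpolation=cv2.INTER_CUBIC)
cv2.imwrite('pics/topc.png',a);cv2.imwrite('pics/scenec.png',b)
E
```

```text
(no output)
```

View pics/topc.png

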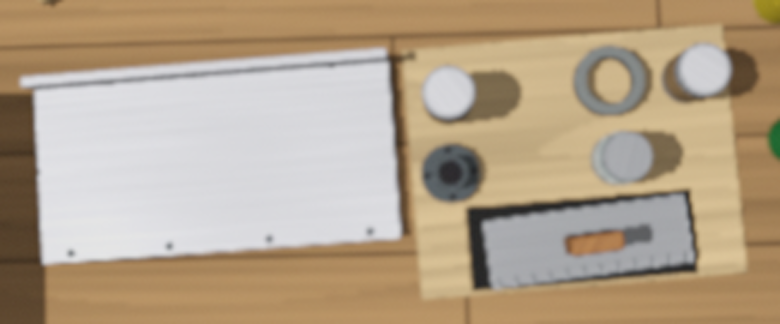

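View pics/scenec.png

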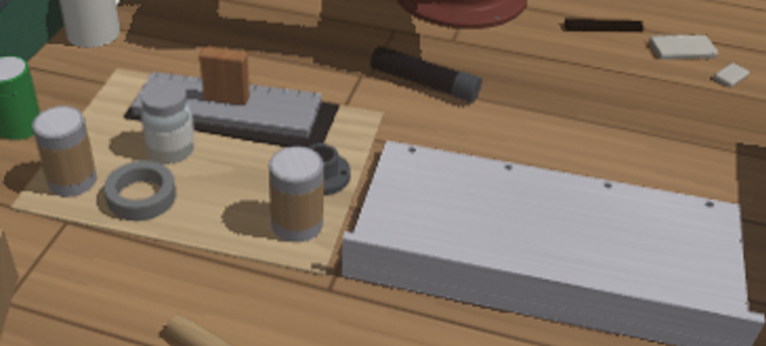

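```bash
cat > h.py <<'E'
import numpy as np, cv2
from plant import *
def ray(c,uv):
    K=c['intrinsics'];T=c['world_from_camera']
    p=cv2.undistortPoints(np.array([[uv]],float),K,np.array([c['k1'],0,0,0,0.]))[0,0]
    d=T[:3,:3]@np.array([p[0],p[1],1]);return T[:3,3],d/np.linalg.norm(d)
def onz(c,uv,z):
    o,d=ray(c,uv);return o+d*(z-o[2])/d[2]
def tri(r1,r2):
    o1,d1=r1;o2,d2=r2
    A=np.stack([d1,-d2],1);t=np.linalg.lstsq(A,o2-o1,rcond=None)[0]
    p,q=o1+d1*t[0],o2+d2*t[1];return (p+q)/2,np.linalg.norm(p-q)
def proj(c,P):
    T=np.linalg.inv(c['world_from_camera']);q=T[:3,:3]@P+T[:3,3]
    x,y=q[:2]/q[2];f=1+c['k1']*(x*x+y*y);K=c['intrinsics']
    return np.array([K[0,0]*x*f+K[0,2],K[1,1]*y*f+K[1,2]])
def psi():
    w,x,y,z=state()['tool_rot'];return np.degrees(np.arctan2(2*(x*y+w*z),1-2*(y*y+z*z)))
def snap(n,tag):
    c=calibration(n);s=state();im=grab_frame(n)[:,:,::-1].copy();cv2.imwrite(f'pics/{tag}.png',im)
    print(tag,'t',round(s['time'],2),'tcp',np.round(s['tool_pos'],4),'psi',round(psi(),2),'w',round(s['gripper_width'],3))
    return c,im
def save(c,tag):
    import pickle;pickle.dump(c,open(f'pics/{tag}.pkl','wb'))
E
python3 - <<'E'
from h import *
c=calibration('top')
# crop coords -> full: x/2.4+100, y/2.4+160
f=lambda x,y:(x/2.4+100-.3,y/2.4+160-.3)
P=lambda n,x,y,z:print(n,np.round(onz(c,f(x,y),z),3))
P('upst top near-left outer',20,76,.06);P('upst top right outer',388,48,.06)
P('front left',42,264,.02);P('front right',402,238,.02)
P('board',402,50,.004);P('board',722,24,.004);P('board',748,270,.004);P('board',422,298,.004)
P('pad',468,208,.01);P('pad',690,190,.01);P('pad',697,268,.01);P('pad',474,290,.01)
P('blade',482,218,.024);P('blade',688,194,.024);P('blade',696,264,.024);P('blade',488,288,.024)
P('can1',449,92,.098);P('can2',704,69,.098);P('jar',628,157,.092)
P('tape',611,80,.028);P('flange',452,172,.02);P('grip',596,243,.098)
E
```

```text
upst top near-left outer [0.626 0.435 0.06 ]
upst top right outer [0.646 0.001 0.06 ]
front left [0.404 0.424 0.02 ]
front right [ 0.426 -0.009  0.02 ]
board [ 0.652 -0.013  0.004]
board [ 0.674 -0.403  0.004]
board [ 0.376 -0.421  0.004]
board [ 0.353 -0.03   0.004]
pad [ 0.459 -0.088  0.01 ]
pad [ 0.474 -0.354  0.01 ]
pad [ 0.381 -0.358  0.01 ]
pad [ 0.362 -0.092  0.01 ]
blade [ 0.447 -0.104  0.024]
blade [ 0.469 -0.348  0.024]
blade [ 0.386 -0.354  0.024]
blade [ 0.365 -0.109  0.024]
can1 [ 0.589 -0.068  0.098]
can2 [ 0.607 -0.354  0.098]
jar [ 0.511 -0.266  0.092]
tape [ 0.606 -0.261  0.028]
flange [ 0.502 -0.07   0.02 ]
grip [ 0.417 -0.226  0.098]
```

Emit:
{"name": "servo_tool", "arguments": {"deltas": [[[85, 40, 80, 30, 1.7], [85, 80, 160, 40, 3.4], [85, 120, 240, 40, 5.1], [85, 165, 300, 40, 6.8], [85, 165, 345, 40, 8.5]]]}}

```text
time: 0.78
tool_pos: [0.3906, -0.2945, 0.2884]
tool_rot: [0.0, 0.793, 0.61, 0.0]
contact_force: [0.5, 0.2, 1.0]
gripper_width: 0.995
```

Emit:
{"name": "servo_tool", "arguments": {"deltas": [[[85, 0, 0, 0, 1.7], [85, 0, 0, 0, 3.2], [85, 0, 0, 0, 3.2]]]}}

```text
time: 1.15
tool_pos: [0.3899, -0.2961, 0.2882]
tool_rot: [-0.0, 0.682, 0.731, 0.0]
contact_force: [-0.1, -0.2, 0.6]
gripper_width: 0.994
```

```bash
python3 - <<'E'
from h import *
c,im=snap('wrist','w1');save(c,'w1')
E
```

```text
w1 t 1.15 tcp [ 0.3899 -0.2961  0.2882] psi 93.87 w 0.994
```

View pics/w1.png

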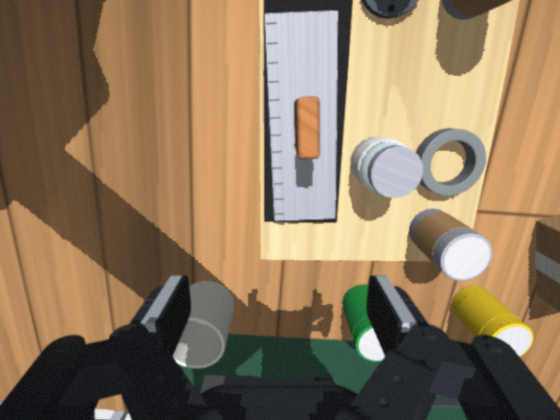

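Emit:
{"name": "servo_tool", "arguments": {"deltas": [[[85, 14, 35, 0, 0.2], [85, 27, 70, 0, 0.2], [85, 27, 70, 0, 0.2], [85, 27, 70, 0, 0.2]]]}}

```text
time: 1.7
tool_pos: [0.4167, -0.2268, 0.2884]
tool_rot: [0.0, 0.675, 0.738, -0.0]
contact_force: [-0.2, 0.8, 0.3]
gripper_width: 0.997
```

```bash
cat > grip.py <<'E'
from h import *
import pickle
def grip(im):
    hsv=cv2.cvtColor(im,cv2.COLOR_BGR2HSV)
    m=cv2.inRange(hsv,(4,150,70),(14,255,255))
    m=cv2.morphologyEx(m,cv2.MORPH_OPEN,np.ones((3,3),np.uint8))
    cs=cv2.findContours(m,cv2.RETR_EXTERNAL,cv2.CHAIN_APPROX_NONE)[0]
    return sorted(cs,key=cv2.contourArea)[::-1][:3]
E
python3 - <<'E'
from grip import *
c,im=snap('wrist','w2');save(c,'w2')
for t in ['w1','w2']:
    for k in grip(cv2.imread(f'pics/{t}.png')): print(t,cv2.contourArea(k),cv2.boundingRect(k),cv2.minAreaRect(k))
E
```

```text
w2 t 1.7 tcp [ 0.4167 -0.2268  0.2884] psi 95.12 w 0.997
```

View pics/w2.png

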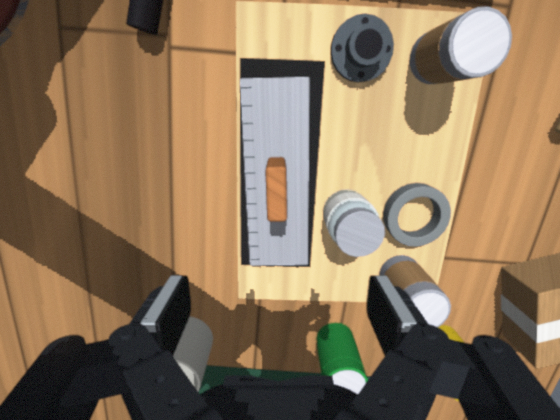

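```bash
python3 - <<'E'
from grip import *
im=cv2.imread('pics/w2.png');h=cv2.cvtColor(im,cv2.COLOR_BGR2HSV)
print(h[185,277],h[170,275],h[205,280],h[280,180], h[100,200],h[50,300])
b=cv2.resize(im[140:280,230:330],None,fx=5,fy=4,interpolation=cv2.INTER_NEAREST)
cv2.imwrite('pics/w2g.png',b)
E
```

```text
[ 13 146 215] [ 13 150 204] [ 13 149 206] [113  20  51] [ 15 126 200] [ 22  85 243]
```

View pics/w2g.png

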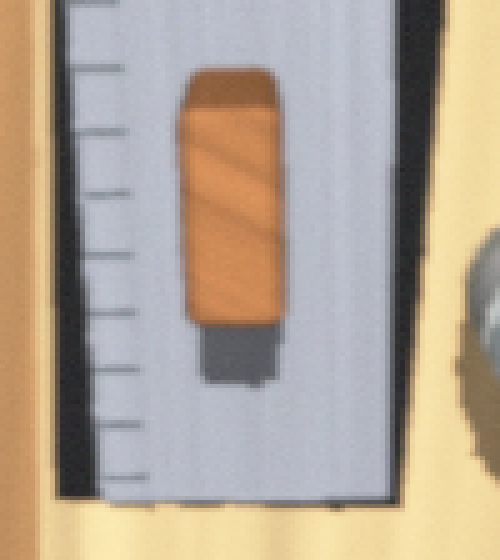

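```bash
python3 - <<'E'
from grip import *
import pickle
R={}
for t,roi in [('w1',(280,80,345,175)),('w2',(255,140,305,235))]:
    im=cv2.imread(f'pics/{t}.png');x0,y0,x1,y1=roi
    h=cv2.cvtColor(im,cv2.COLOR_BGR2HSV)[y0:y1,x0:x1]
    m=cv2.inRange(h,(5,100,150),(18,255,255))
    k=max(cv2.findContours(m,cv2.RETR_EXTERNAL,cv2.CHAIN_APPROX_NONE)[0],key=cv2.contourArea)
    r=cv2.minAreaRect(k);b=cv2.boxPoints(r)+[x0,y0]
    c=pickle.load(open(f'pics/{t}.pkl','rb'))
    q=np.array([onz(c,p,.098)[:2] for p in b]);ctr=b.mean(0)
    e=[(q[i]-q[i-1]) for i in range(4)];l=max(e,key=np.linalg.norm);l=l*np.sign(l[1])
    print(t,r[1],ctr,q.mean(0).round(4),'len',np.linalg.norm(e,axis=1).round(4),'yaw',np.degrees(np.arctan2(-l[0],l[1])).round(2))
    R[t]=ray(c,ctr)
print(tri(R['w1'],R['w2']))
c=pickle.load(open('pics/w2.pkl','rb'))
# blade corners w2
for n,p,z in [('bl far L',(241,78),.024),('far R',(308.5,77),.024),('near R',(309,266),.024),('nearL',(249.5,266),.024),
 ('padfarL',(240,59),.01),('padfarR',(323,61),.01),('padnearR',(310,266),.01),('padnearL',(241,265),.01)]: print(n,onz(c,p,z).round(4))
E
```

```text
w1 (59.99999237060547, 19.999996185302734) [307.99999809 126.99999046] [ 0.4131 -0.2289] len [0.0562 0.0188 0.0563 0.0199] yaw 6.14
w2 (54.0, 19.0) [275.5 193. ] [ 0.413  -0.2278] len [0.0575 0.0191 0.0575 0.0202] yaw 4.45
(array([ 0.4132082 , -0.22826609,  0.09336566]), np.float64(0.00047200926026711083))
bl far L [ 0.3628 -0.1146  0.024 ]
far R [ 0.4395 -0.1067  0.024 ]
near R [ 0.4691 -0.346   0.024 ]
nearL [ 0.3872 -0.3534  0.024 ]
padfarL [ 0.3588 -0.093   0.01  ]
padfarR [ 0.4555 -0.0864  0.01  ]
padnearR [ 0.4727 -0.3531  0.01  ]
padnearL [ 0.3742 -0.3605  0.01  ]
```

Emit:
{"name": "servo_tool", "arguments": {"deltas": [[[50, -3, -2, -40, 0.1], [50, -3, -2, -90, 0.1], [50, -3, -2, -140, 0.1], [50, -3, -2, -180, 0.1], [50, -3, -2, -205, 0.1]]]}}

```text
time: 2.38
tool_pos: [0.4124, -0.2286, 0.0808]
tool_rot: [-0.002, 0.671, 0.741, -0.0]
contact_force: [0.4, 0.3, 0.6]
gripper_width: 0.585
```

Emit:
{"name": "servo_tool", "arguments": {"deltas": [[[50, 0, 0, -16, 0], [50, 0, 0, -16, 0], [15, 0, 0, -16, 0], [5, 0, 0, -16, 0], [5, 0, 0, -16, 0]]]}}

```text
time: 3.0
tool_pos: [0.4147, -0.2293, 0.0691]
tool_rot: [0.001, 0.67, 0.742, -0.0]
contact_force: [-1.9, -0.6, 6.4]
gripper_width: 0.251
```

Emit:
{"name": "servo_tool", "arguments": {"deltas": [[[5, 0, 0, 0, 0], [5, 0, 0, 0, 0], [5, 0, 0, 0, 0]]]}}

```text
time: 3.38
tool_pos: [0.4147, -0.2293, 0.0691]
tool_rot: [0.001, 0.67, 0.742, -0.0]
contact_force: [-1.9, -1.0, 6.4]
gripper_width: 0.249
```

Emit:
{"name": "servo_tool", "arguments": {"deltas": [[[5, 0, 0, 30, 0], [5, 0, 0, 80, 0], [5, 0, 0, 130, 0], [5, 0, 0, 180, 0], [5, 0, 0, 180, -0.5]]]}}

```text
time: 4.0
tool_pos: [0.4156, -0.2294, 0.2521]
tool_rot: [0.004, 0.69, 0.724, 0.001]
contact_force: [0.3, 0.4, -6.2]
gripper_width: 0.249
```

Emit:
{"name": "servo_tool", "arguments": {"deltas": [[[5, 10, 55, 0, 0], [5, 20, 110, 0, 0], [5, 30, 165, 0, 0], [5, 40, 220, 0, 0], [5, 50, 275, 0, 0]]]}}

```text
time: 4.62
tool_pos: [0.463, 0.0487, 0.2457]
tool_rot: [-0.001, 0.689, 0.724, -0.001]
contact_force: [0.2, -0.7, -5.7]
gripper_width: 0.248
```

Emit:
{"name": "servo_tool", "arguments": {"deltas": [[[5, 0, 60, 0, 0], [5, 0, 100, 0, 0], [5, 0, 140, 0, 0], [5, 0, 140, 0, 0], [5, 0, 140, 0, 0]]]}}

```text
time: 5.25
tool_pos: [0.4631, 0.1863, 0.246]
tool_rot: [-0.001, 0.689, 0.724, -0.001]
contact_force: [-0.1, -0.2, -5.5]
gripper_width: 0.254
```

```bash
python3 - <<'E'
from h import *
c,im=snap('wrist','w3');save(c,'w3')
print(state()['contact_force'])
c,im=snap('top','t3')
c,im=snap('scene','s3')
E
```

```text
w3 t 5.25 tcp [0.4631 0.1863 0.246 ] psi 92.8 w 0.254
[-0.48735116 -0.81772538 -5.97919548]
t3 t 5.3 tcp [0.4634 0.186  0.2463] psi 92.76 w 0.249
s3 t 5.35 tcp [0.4636 0.1858 0.2466] psi 92.75 w 0.252
```

View pics/w3.png

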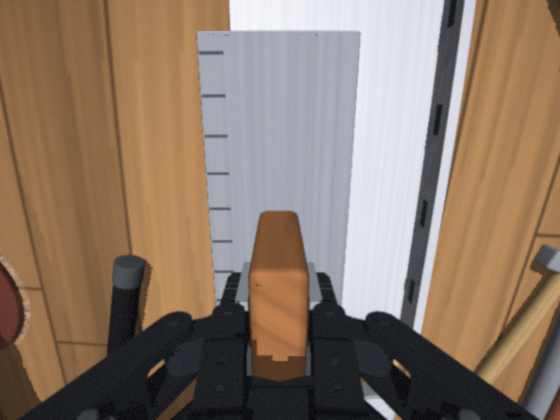

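```bash
python3 - <<'E'
from h import *
im=cv2.imread('pics/w3.png')
a=cv2.resize(im[0:150,330:500],None,fx=4.5,fy=4,interpolation=cv2.INTER_NEAREST)
b=cv2.resize(im[200:350,330:500],None,fx=4.5,fy=4,interpolation=cv2.INTER_NEAREST)
cv2.imwrite('pics/w3a.png',a);cv2.imwrite('pics/w3b.png',b)
E
```

```text
(no output)
```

View pics/w3a.png

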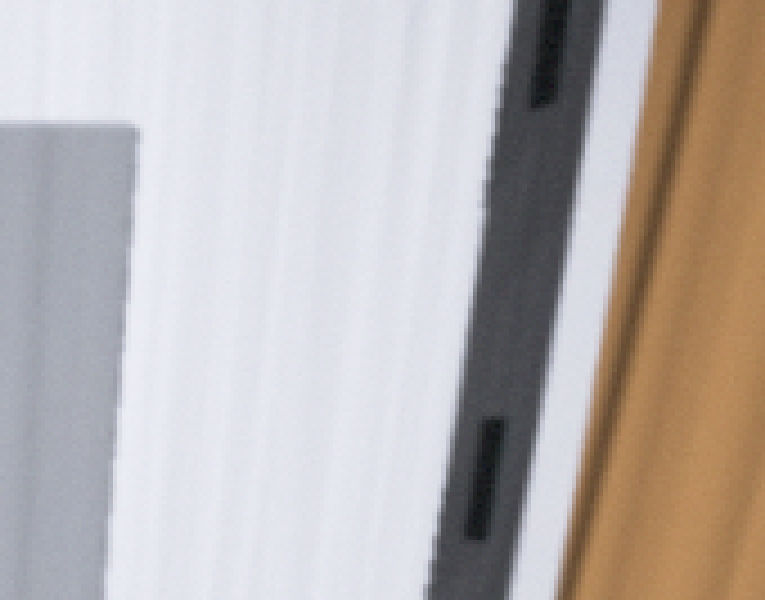

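View pics/w3b.png

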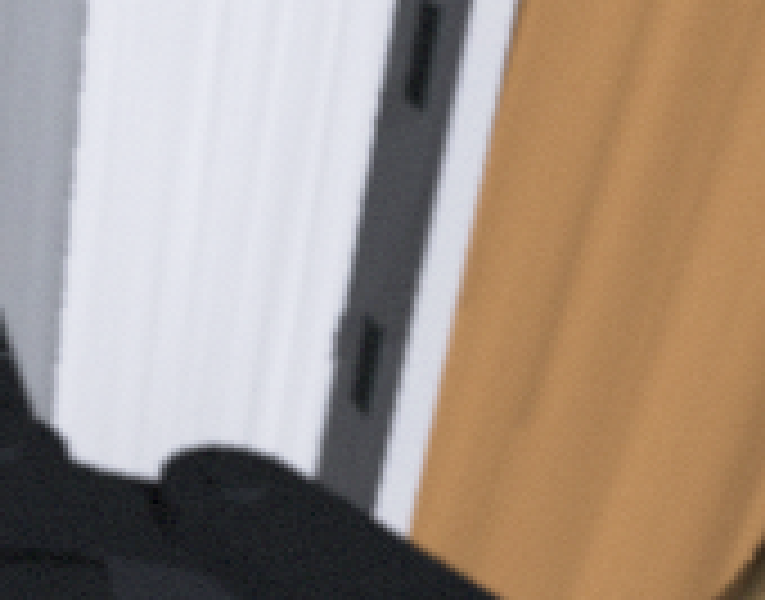

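View pics/t3.png

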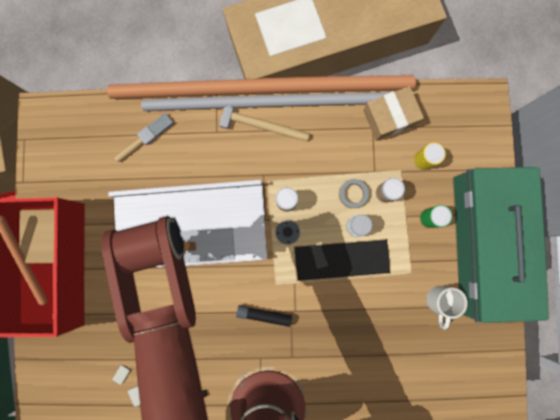

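```bash
python3 - <<'E'
from h import *
import pickle
c=pickle.load(open('pics/w3.pkl','rb'))
A=lambda x,y:(330+x/4.5-.4,y/4.-.4)
B=lambda x,y:(330+x/4.5-.4,200+y/4.-.4)
def line(n,ps,z):
    q=np.array([onz(c,p,z)[:2] for p in ps]);d=q[0]-q[-1];d*=np.sign(d[1])
    yaw=np.arctan2(-d[0],d[1]);nn=np.array([np.cos(yaw),np.sin(yaw)])
    th=np.radians(2.75);n2=np.array([np.cos(th),np.sin(th)])
    print(n,q.round(4).tolist(),'yaw',np.degrees(yaw).round(2),'n(2.75)',(q@n2).round(4))
line('base',[A(512,0),A(430,600),B(395,0),B(318,470)],.02)
line('topin',[A(605,0),A(508,600),B(470,0),B(372,515)],.06)
line('topout',[A(658,0),A(558,600),B(520,0),B(412,540)],.06)
line('bladeR',[A(138,125),A(107,600),B(85,0),B(55,430)],.201)
line('bladeL',[(199,31),(213,237)],.201)
print(onz(c,(199,33),.201),onz(c,(360,31),.201))
# height check of upstand top vs camera: baseline none
E
```

```text
base [[0.6131, 0.38], [0.6219, 0.2349], [0.624, 0.1775], [0.6332, 0.0148]] yaw 3.16 n(2.75) [0.6306 0.6324 0.6318 0.6332]
topin [[0.6135, 0.3687], [0.6204, 0.2398], [0.6225, 0.1889], [0.6308, 0.0285]] yaw 2.9 n(2.75) [0.6305 0.6312 0.6308 0.6314]
topout [[0.6239, 0.3695], [0.6315, 0.2405], [0.6341, 0.1895], [0.6435, 0.0198]] yaw 3.21 n(2.75) [0.6409 0.6423 0.6425 0.6437]
bladeR [[0.4953, 0.3066], [0.4987, 0.2505], [0.4994, 0.223], [0.504, 0.1527]] yaw 3.23 n(2.75) [0.5094 0.5102 0.5096 0.5107]
bladeL [[0.4185, 0.3027], [0.4238, 0.1966]] yaw 2.86 n(2.75) [0.4325 0.4327]
[0.41844898 0.30184902 0.201     ] [0.49517717 0.3065181  0.201     ]
```

Emit:
{"name": "servo_tool", "arguments": {"deltas": [[[5, 40, 10, 0, 0], [5, 80, 20, 0, 0], [5, 114, 30, 0, 0], [5, 114, 30, -40, 0], [5, 114, 30, -85, 0]]]}}

```text
time: 6.02
tool_pos: [0.5794, 0.2158, 0.1625]
tool_rot: [0.001, 0.69, 0.724, 0.001]
contact_force: [0.7, 1.0, -5.9]
gripper_width: 0.25
```

```bash
python3 - <<'E'
from h import *
c,im=snap('wrist','w4');save(c,'w4')
a=cv2.resize(im[0:330,260:480],None,fx=3,fy=1.8,interpolation=cv2.INTER_CUBIC)
cv2.imwrite('pics/w4c.png',a)
E
```

```text
w4 t 6.03 tcp [0.5794 0.2158 0.1625] psi 92.72 w 0.25
```

View pics/w4c.png

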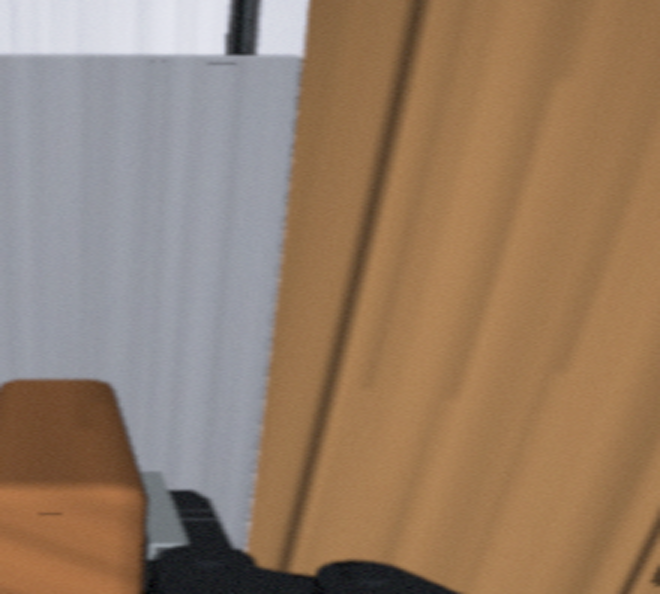

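```bash
python3 - <<'E'
from h import *
import pickle
c=pickle.load(open('pics/w4.pkl','rb'))
th=np.radians(3.05);n=np.array([np.cos(th),np.sin(th)])
for p in [(360.6,31.5),(343.2,302.5)]:
    q=onz(c,p,.1174);print(q,q[:2]@n)
# upstand visible strip at far: inner base/dark right edge
for p,z in [((260+228/3,30),.02),((260+260/3,20/1.8),.06),((260+308/3,5),.06)]:
    q=onz(c,p,z);print(q,q[:2]@n)
E
```

```text
[0.61238571 0.33580325 0.1174    ] 0.6293854742142915
[0.62096323 0.18537112 0.1174    ] 0.6299467434131775
[0.61570404 0.3575761  0.02      ] 0.6338575785175654
[0.61516974 0.3597456  0.06      ] 0.633439472804965
[0.62489413 0.36376584 0.06      ] 0.6433639938138772
```

Emit:
{"name": "servo_tool", "arguments": {"deltas": [[[5, -1, 0, -25, 0], [5, -1, 0, -50, 0], [5, -1, 0, -68, 0], [5, -1, 0, -76, 0], [5, -1, 0, -76, 0]]]}}

```text
time: 6.7
tool_pos: [0.5769, 0.2164, 0.0864]
tool_rot: [-0.0, 0.69, 0.724, -0.0]
contact_force: [0.6, -0.0, -6.5]
gripper_width: 0.248
```

Emit:
{"name": "servo_tool", "arguments": {"deltas": [[[5, 0, 0, -4, 0], [5, 0, 0, -7, 0], [5, 0, 0, -7, 0]]]}}

```text
time: 7.08
tool_pos: [0.5772, 0.2168, 0.0799]
tool_rot: [0.0, 0.69, 0.724, 0.0]
contact_force: [0.1, 0.4, -4.7]
gripper_width: 0.254
```

Emit:
{"name": "servo_tool", "arguments": {"deltas": [[[5, 1, 0, 0, 0], [5, 2, 0, 0, 0], [5, 3, 0, -0.5, 0], [5, 3, 0, -0.5, 0]]]}}

```text
time: 7.58
tool_pos: [0.5801, 0.2167, 0.0794]
tool_rot: [-0.0, 0.689, 0.724, 0.0]
contact_force: [-2.1, -0.5, -1.7]
gripper_width: 0.249
```

Emit:
{"name": "servo_tool", "arguments": {"deltas": [[[5, 1, 0, 0, 0], [5, 2, 0, 0, 0], [5, 2, 0, 0, 0]]]}}

```text
time: 7.95
tool_pos: [0.5822, 0.2168, 0.0792]
tool_rot: [0.0, 0.689, 0.724, 0.0]
contact_force: [-2.2, 0.2, -0.2]
gripper_width: 0.25
```

Emit:
{"name": "servo_tool", "arguments": {"deltas": [[[5, 1, 0, 0, 0], [5, 2, 0, 0, 0], [5, 2, 0, 0, 0]]]}}

```text
time: 8.32
tool_pos: [0.5833, 0.2168, 0.0793]
tool_rot: [-0.001, 0.69, 0.724, -0.001]
contact_force: [-5.3, -0.2, 3.3]
gripper_width: 0.249
```

Emit:
{"name": "servo_tool", "arguments": {"deltas": [[[5, 1, 0, 0, 0], [5, 1, 0, 0, 0]]]}}

```text
time: 8.57
tool_pos: [0.5834, 0.2168, 0.0794]
tool_rot: [-0.002, 0.689, 0.724, -0.002]
contact_force: [-10.7, -0.2, 6.1]
gripper_width: 0.25
```

Emit:
{"name": "servo_tool", "arguments": {"deltas": [[[30, 0, 0, 0, 0], [50, -1, 0, 0, 0], [50, -1, 0, 0, 0], [50, -1, 0, 0, 0], [50, -1, 0, 0, 0]]]}}

```text
time: 9.2
tool_pos: [0.584, 0.2165, 0.079]
tool_rot: [0.0, 0.69, 0.724, 0.0]
contact_force: [0.1, 0.3, -0.5]
gripper_width: 0.582
```

Emit:
{"name": "servo_tool", "arguments": {"deltas": [[[50, 0, 0, 30, 0], [50, 0, 0, 70, 0], [50, 0, 0, 120, 0], [50, 0, 0, 170, 0], [50, 0, 0, 170, 0]]]}}

```text
time: 9.82
tool_pos: [0.5866, 0.2173, 0.2557]
tool_rot: [0.003, 0.689, 0.724, 0.005]
contact_force: [0.4, 0.3, -0.1]
gripper_width: 0.582
```

```bash
python3 - <<'E'
from h import *
c,im=snap('wrist','w5');save(c,'w5')
E
```

```text
w5 t 9.82 tcp [0.5866 0.2173 0.2557] psi 92.82 w 0.582
```

View pics/w5.png

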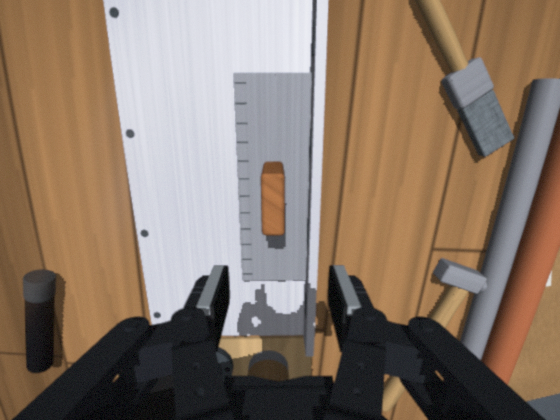

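```bash
python3 - <<'E'
from h import *
import pickle
c=pickle.load(open('pics/w5.pkl','rb'))
for p in [(235,74),(243.5,281),(309.5,73),(307,281)]: print(onz(c,p,.034).round(4))
a=onz(c,(235,74),.034);b=onz(c,(243.5,281),.034);d=a-b;print(np.degrees(np.arctan2(-d[0],d[1])))
print('shelf end',onz(c,(300,336),.02))
for p in [(114,13),(145,233)]: print('rivet',onz(c,p,.02))
E
```

```text
[0.5385 0.3321 0.034 ]
[0.5507 0.0945 0.034 ]
[0.6139 0.3368 0.034 ]
[0.6301 0.0979 0.034 ]
2.933707435366954
shelf end [0.62938868 0.00172083 0.02      ]
rivet [0.41377309 0.3861718  0.02      ]
rivet [0.42700691 0.14775777 0.02      ]
```

Emit:
{"name": "servo_tool", "arguments": {"deltas": [[[85, -10, -60, 20, -1.7], [85, -20, -120, 40, -3.4], [85, -30, -180, 40, -5.1], [85, -40, -240, 40, -6.8], [85, -60, -300, 40, -8.5]]]}}

```text
time: 10.5
tool_pos: [0.5229, -0.0844, 0.2866]
tool_rot: [-0.001, 0.935, 0.354, -0.001]
contact_force: [0.5, -0.0, -0.1]
gripper_width: 0.998
```

Emit:
{"name": "servo_tool", "arguments": {"deltas": [[[85, -20, -60, 0, -1.7], [85, -30, -120, 0, -3.4], [85, -30, -180, 0, -5.1], [85, -30, -180, 0, -6.5], [85, -30, -180, 0, -6.5]]]}}

```text
time: 11.12
tool_pos: [0.4933, -0.2629, 0.2866]
tool_rot: [-0.001, 1.0, 0.025, -0.001]
contact_force: [0.3, 0.3, 0.4]
gripper_width: 0.997
```

```bash
python3 - <<'E'
from h import *
c,im=snap('wrist','w6');save(c,'w6')
E
```

```text
w6 t 11.12 tcp [ 0.4933 -0.2629  0.2866] psi 2.95 w 0.997
```

View pics/w6.png

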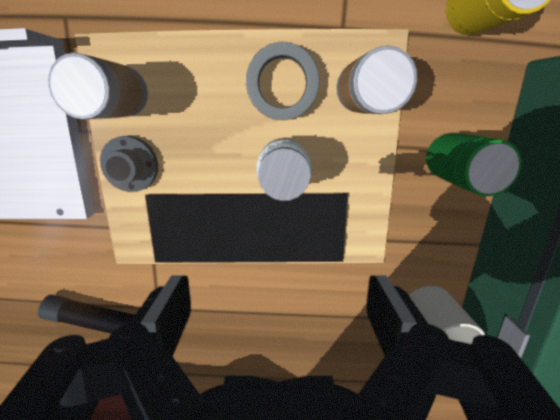

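```bash
python3 - <<'E'
from h import *
import pickle
c=pickle.load(open('pics/w6.pkl','rb'));im=cv2.imread('pics/w6.png')
t=cv2.imread('pics/t3.png');ct=calibration('top')
def blob(im,roi,lo=150,smax=60,draw=None):
    x0,y0,x1,y1=roi;h=cv2.cvtColor(im,cv2.COLOR_BGR2HSV)[y0:y1,x0:x1]
    m=cv2.inRange(h,(0,0,lo),(180,smax,255));m=cv2.morphologyEx(m,cv2.MORPH_OPEN,np.ones((3,3),np.uint8))
    k=max(cv2.findContours(m,cv2.RETR_EXTERNAL,cv2.CHAIN_APPROX_NONE)[0],key=cv2.contourArea)
    k=cv2.convexHull(k)+np.array([x0,y0],np.int32);e=cv2.fitEllipse(k)
    if draw is not None: cv2.ellipse(draw,e,(0,0,255),1)
    return e
d=im.copy();dt=t.copy()
for n,r,rt,z,lo,lt in [('can1',(40,45,118,125),(272,182,302,214),.098,190,190),('can2',(345,35,425,120),(378,176,408,204),.098,190,190),('jar',(245,135,325,205),(343,212,376,240),.092,150,140)]:
    e=blob(im,r,lo,draw=d);et=blob(t,rt,lt,draw=dt)
    p=onz(c,e[0],z);pt=onz(ct,et[0],z);q,g=tri(ray(c,e[0]),ray(ct,et[0]))
    print(n,np.round(e[0],1),np.round(e[1],1),'wrist',p.round(4),'top',np.round(et[0],1),pt.round(4),'tri',q.round(4),g.round(4))
for p in [(148,194),(348,193),(345,261),(153,262)]: print('pad',onz(c,p,.01).round(4))
cv2.imwrite('pics/w6d.png',cv2.resize(d[20:270,30:440],None,fx=1.9,fy=1.9));cv2.imwrite('pics/t3d.png',cv2.resize(dt[160:290,260:420],None,fx=4.5,fy=4.5))
E
```

```text
can1 [48.6 85.7] [ 77.8 117.5] wrist [ 0.5866 -0.0408  0.098 ] top [285.7 197.1] [ 0.5914 -0.0652  0.098 ] tri [ 0.5864 -0.0651  0.1328] 0.0021
can2 [385.2  79.4] [55.7 62.1] wrist [ 0.6058 -0.3556  0.098 ] top [392.9 187.5] [ 0.6099 -0.3538  0.098 ] tri [ 0.6007 -0.3369  0.1606] 0.0025
jar [282.  170.7] [52.  60.2] wrist [ 0.5145 -0.2653  0.092 ] top [358.7 225.3] [ 0.5113 -0.2588  0.092 ] tri [ 0.5113 -0.2642  0.0697] 0.0035
pad [ 0.4591 -0.0911  0.01  ]
pad [ 0.4737 -0.3552  0.01  ]
pad [ 0.3743 -0.3632  0.01  ]
pad [ 0.3584 -0.0896  0.01  ]
```

View pics/w6d.png

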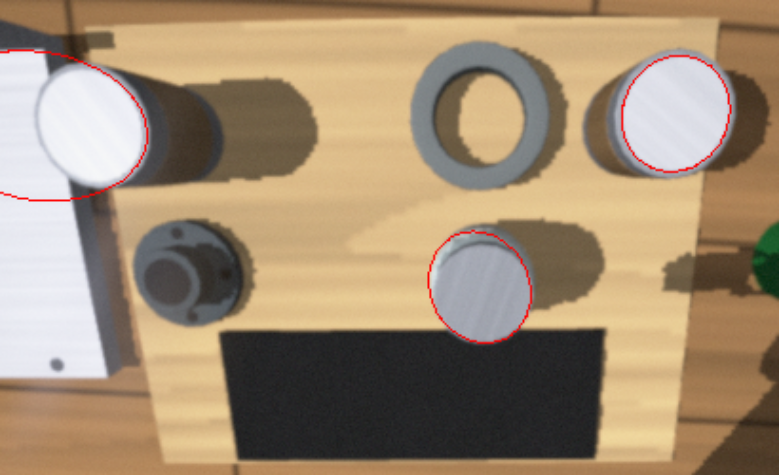

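View pics/t3d.png

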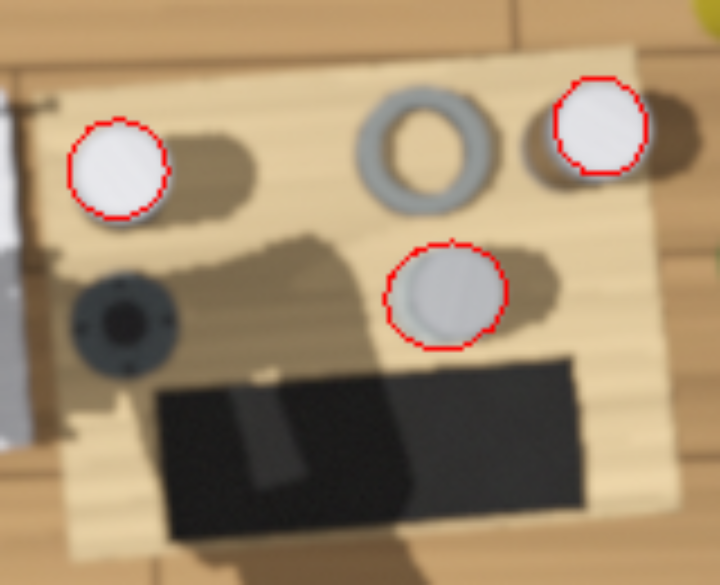

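Emit:
{"name": "servo_tool", "arguments": {"deltas": [[[85, 40, -40, 0, 0], [85, 90, -90, 0, 0], [85, 90, -90, 0, 0], [85, 90, -90, 0, 0]]]}}

```text
time: 11.68
tool_pos: [0.5843, -0.3518, 0.2878]
tool_rot: [-0.001, 1.0, 0.026, -0.001]
contact_force: [-0.6, 0.7, 0.1]
gripper_width: 0.999
```

```bash
python3 - <<'E'
from h import *
c,im=snap('wrist','w7');save(c,'w7')
E
```

```text
w7 t 11.68 tcp [ 0.5843 -0.3518  0.2878] psi 2.95 w 0.999
```

View pics/w7.png

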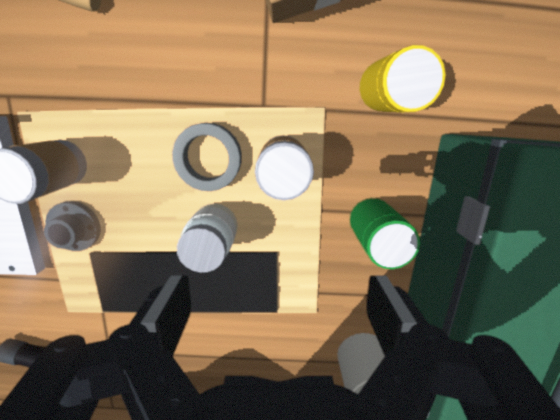

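```bash
cat > lid.py <<'E'
from h import *
import pickle
def lid(im,seed,r=40,lo=150,smax=60):
    # circle-ish bright region connected to the seed
    x,y=map(int,seed);x0,y0=max(0,x-r),max(0,y-r)
    g=cv2.GaussianBlur(im,(3,3),0)[y0:y+r,x0:x+r].copy()
    m=np.zeros((g.shape[0]+2,g.shape[1]+2),np.uint8)
    cv2.floodFill(g,m,(x-x0,y-y0),0,(lo,)*3,(lo,)*3,4|cv2.FLOODFILL_MASK_ONLY|cv2.FLOODFILL_FIXED_RANGE|(255<<8))
    m=m[1:-1,1:-1]
    k=max(cv2.findContours(m,cv2.RETR_EXTERNAL,cv2.CHAIN_APPROX_NONE)[0],key=cv2.contourArea)
    k=cv2.convexHull(k)+np.array([x0,y0],np.int32);return cv2.fitEllipse(k)
E
python3 - <<'E'
from lid import *
C={t:pickle.load(open(f'pics/{t}.pkl','rb')) for t in('w6','w7')}
I={t:cv2.imread(f'pics/{t}.png') for t in C}
for n,a,b,z,lo in [('can2',(384,80),(285,169),.098,28),('jar',(286,178),(205,250),.092,18)]:
    ea=lid(I['w6'],a,lo=lo);eb=lid(I['w7'],b,lo=lo)
    print(n,ea,eb);print(onz(C['w6'],ea[0],z).round(4),onz(C['w7'],eb[0],z).round(4),tri(ray(C['w6'],ea[0]),ray(C['w7'],eb[0])))
E
```

```text
can2 ((385.153076171875, 79.42243957519531), (54.2666015625, 60.74083709716797), 24.867263793945312) ((283.4859924316406, 171.65432739257812), (51.49698257446289, 52.10445022583008), 76.16014099121094)
[ 0.6058 -0.3556  0.098 ] [ 0.6059 -0.3557  0.098 ] (array([ 0.6058056 , -0.35573588,  0.09753412]), np.float64(1.2040492422768698e-05))
jar ((282.8302917480469, 170.55340576171875), (50.34183120727539, 59.241798400878906), 163.18101501464844) ((199.89707946777344, 249.62513732910156), (40.71134567260742, 47.030696868896484), 116.62816619873047)
[ 0.5148 -0.2661  0.092 ] [ 0.5121 -0.2675  0.092 ] (array([ 0.5141911 , -0.26707019,  0.09419569]), np.float64(0.0028685671863198457))
```

Emit:
{"name": "servo_tool", "arguments": {"deltas": [[[85, 22, -4, -20, 0], [85, 22, -4, -70, 0], [85, 22, -4, -120, 0], [85, 22, -4, -160, 0], [85, 22, -4, -160, 0]]]}}

```text
time: 12.35
tool_pos: [0.6035, -0.3539, 0.1253]
tool_rot: [-0.002, 1.0, 0.025, -0.003]
contact_force: [-0.2, -0.8, -0.6]
gripper_width: 0.991
```

Emit:
{"name": "servo_tool", "arguments": {"deltas": [[[85, 0, 0, -25, 0], [85, 0, 0, -50, 0], [85, 0, 0, -68, 0], [85, 0, 0, -68, 0]]]}}

```text
time: 12.85
tool_pos: [0.6058, -0.3562, 0.061]
tool_rot: [-0.0, 1.0, 0.025, -0.0]
contact_force: [-0.0, 0.1, 0.1]
gripper_width: 0.996
```

Emit:
{"name": "servo_tool", "arguments": {"deltas": [[[50, 0, 0, 0, 0], [45, 0, 0, 0, 0], [45, 0, 0, 0, 0], [45, 0, 0, 0, 0], [45, 0, 0, 0, 0]]]}}

```text
time: 13.48
tool_pos: [0.6074, -0.3574, 0.0634]
tool_rot: [0.001, 1.0, 0.025, 0.001]
contact_force: [0.2, 0.9, 6.0]
gripper_width: 0.686
```

Emit:
{"name": "servo_tool", "arguments": {"deltas": [[[45, 0, 0, 20, 0], [45, 0, 0, 60, 0], [45, 0, 0, 110, 0], [45, 0, 0, 160, 0], [45, 0, 40, 160, 0]]]}}

```text
time: 14.1
tool_pos: [0.608, -0.3199, 0.2286]
tool_rot: [0.004, 1.0, 0.023, 0.005]
contact_force: [1.0, 0.1, -3.3]
gripper_width: 0.692
```

Emit:
{"name": "servo_tool", "arguments": {"deltas": [[[45, -9, 55, 0, 0], [45, -18, 110, 0, 0], [45, -27, 165, 0, 0], [45, -36, 220, 0, 0], [45, -45, 275, 0, 0]]]}}

```text
time: 14.72
tool_pos: [0.56, -0.04, 0.2209]
tool_rot: [-0.0, 1.0, 0.024, -0.0]
contact_force: [-0.3, 0.3, -3.1]
gripper_width: 0.693
```

Emit:
{"name": "servo_tool", "arguments": {"deltas": [[[45, -9, 55, 0, 0], [45, -18, 110, 0, 0], [45, -27, 165, 0, 0], [45, -36, 220, 0, 0], [45, -45, 275, 0, 0]]]}}

```text
time: 15.35
tool_pos: [0.515, 0.2348, 0.221]
tool_rot: [0.0, 1.0, 0.025, -0.0]
contact_force: [1.1, -0.9, -3.8]
gripper_width: 0.692
```

Emit:
{"name": "servo_tool", "arguments": {"deltas": [[[45, -5, 50, 0, 0], [45, -10, 100, 0, 0], [45, -15, 141, 0, 0], [45, -15, 141, 0, 0], [45, -15, 141, 0, 0]]]}}

```text
time: 15.98
tool_pos: [0.5007, 0.3738, 0.2206]
tool_rot: [0.001, 1.0, 0.025, -0.0]
contact_force: [0.7, -0.2, -4.4]
gripper_width: 0.692
```

```bash
python3 - <<'E'
from h import *
c,im=snap('wrist','w8');save(c,'w8')
E
```

```text
w8 t 15.97 tcp [0.5007 0.3738 0.2206] psi 2.79 w 0.692
```

View pics/w8.png

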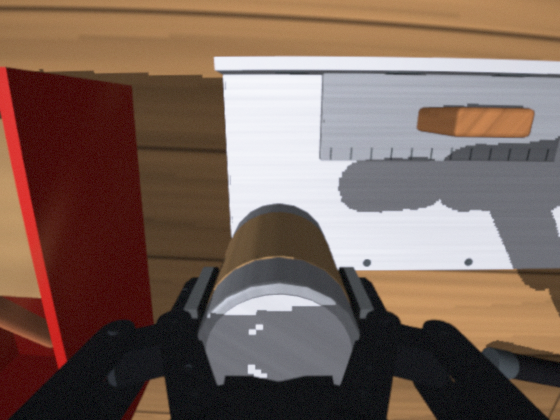

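```bash
python3 - <<'E'
from lid import *
c=pickle.load(open('pics/w8.pkl','rb'))
th=np.radians(3);n=np.array([np.cos(th),np.sin(th)]);t=np.array([-n[1],n[0]])
for nm,p,z in [('blade',(322,160),.034),('blade',(555,160),.034),('shelf end',(232,236),.02),('inner',(226,74),.02),('rivet',(367,263),.02)]:
    q=onz(c,p,z);print(nm,q.round(4),(q[:2]@n).round(4),(q[:2]@t).round(4))
s=state();print(s['tool_pos'][:2]@n,s['tool_pos'][:2]@t)
E
```

```text
blade [0.5366 0.3322 0.034 ] 0.5532 0.3037
blade [0.5501 0.0945 0.034 ] 0.5543 0.0656
shelf end [0.4452 0.4225 0.02  ] 0.4667 0.3986
inner [0.6117 0.4289 0.02  ] 0.6333 0.3963
rivet [0.419  0.2669 0.02  ] 0.4324 0.2446
0.519850995179351 0.34669595239883827
```

Emit:
{"name": "servo_tool", "arguments": {"deltas": [[[45, 0, 0, -30, 0], [45, 0, 0, -70, 0], [45, 0, 0, -105, 0], [45, 0, 0, -128, 0], [45, 0, 0, -134, 0]]]}}

```text
time: 16.65
tool_pos: [0.5002, 0.3724, 0.0848]
tool_rot: [0.001, 1.0, 0.024, -0.002]
contact_force: [-0.3, -0.3, -3.2]
gripper_width: 0.689
```

Emit:
{"name": "servo_tool", "arguments": {"deltas": [[[45, 0, 0, -2, 0], [45, 0, 0, -4, 0], [45, 0, 0, -6, 0], [45, 0, 0, -6, 0]]]}}

```text
time: 17.15
tool_pos: [0.5013, 0.3744, 0.0814]
tool_rot: [-0.0, 1.0, 0.025, 0.0]
contact_force: [-0.3, -0.5, -3.0]
gripper_width: 0.691
```

Emit:
{"name": "servo_tool", "arguments": {"deltas": [[[45, 0, 0, -1, 0], [45, 0, 0, -2, 0], [45, 0, 0, -2, 0]]]}}

```text
time: 17.52
tool_pos: [0.5012, 0.3744, 0.0794]
tool_rot: [-0.0, 1.0, 0.025, 0.0]
contact_force: [-0.8, -0.4, 0.6]
gripper_width: 0.689
```

Touching. Release and rise.

Emit:
{"name": "servo_tool", "arguments": {"deltas": [[[62, 0, 0, 0, 0], [68, 0, 0, 0, 0], [78, 0, 0, 0, 0], [78, 0, 0, 0, 0]]]}}

```text
time: 18.02
tool_pos: [0.5013, 0.3743, 0.0791]
tool_rot: [-0.0, 1.0, 0.025, 0.0]
contact_force: [-0.3, 0.6, -1.5]
gripper_width: 0.915
```

Emit:
{"name": "servo_tool", "arguments": {"deltas": [[[78, 0, 0, 15, 0], [78, 0, 0, 50, 0], [78, 0, 0, 100, 0], [78, 0, 0, 160, 0], [78, 0, 0, 210, 0]]]}}

```text
time: 18.65
tool_pos: [0.5013, 0.3745, 0.2932]
tool_rot: [-0.001, 1.0, 0.025, 0.002]
contact_force: [0.4, -0.4, 1.1]
gripper_width: 0.915
```

```bash
python3 - <<'E'
from h import *
c,im=snap('wrist','w9');save(c,'w9')
E
```

```text
w9 t 18.65 tcp [0.5013 0.3745 0.2932] psi 2.83 w 0.915
```

View pics/w9.png

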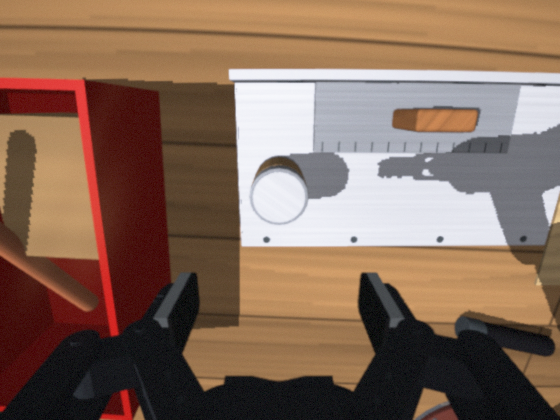

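```bash
cat >> lid.py <<'E'
th=np.radians(3);N=np.array([np.cos(th),np.sin(th)]);T=np.array([-N[1],N[0]])
def sh(q): return np.round([q[:2]@N-.5337, q[:2]@T-.1835],4)   # shelf frame x,y
E
python3 - <<'E'
from lid import *
c=pickle.load(open('pics/w9.pkl','rb'));im=cv2.imread('pics/w9.png')
e=lid(im,(280,190),lo=28);q=onz(c,e[0],.114);print(e,q,sh(q))
E
```

```text
((278.28082275390625, 196.85092163085938), (49.812652587890625, 51.77565383911133), 94.0103988647461) [0.50018132 0.37463884 0.114     ] [-0.0146  0.1644]
```

Emit:
{"name": "servo_tool", "arguments": {"deltas": [[[85, 0, -60, 0, 0], [85, 0, -120, 0, 0], [85, 0, -180, 0, 0], [85, 0, -240, 0, 0], [85, 0, -300, 0, 0]]]}}

```text
time: 19.32
tool_pos: [0.5009, 0.0725, 0.2901]
tool_rot: [0.0, 1.0, 0.025, 0.001]
contact_force: [0.9, 0.2, -0.2]
gripper_width: 0.997
```

Emit:
{"name": "servo_tool", "arguments": {"deltas": [[[85, -5, -60, 0, 0], [85, -10, -120, 0, 0], [85, -20, -180, 0, 0], [85, -30, -240, 0, 0], [85, -30, -300, 0, 0]]]}}

```text
time: 19.95
tool_pos: [0.4705, -0.2276, 0.2903]
tool_rot: [0.001, 1.0, 0.024, 0.001]
contact_force: [0.8, 1.0, -0.6]
gripper_width: 0.994
```

Emit:
{"name": "servo_tool", "arguments": {"deltas": [[[85, 0, -20, 0, 0], [85, 0, -20, 0, 0], [85, 0, -20, 0, 0]]]}}

```text
time: 20.32
tool_pos: [0.4714, -0.2445, 0.2892]
tool_rot: [-0.0, 1.0, 0.025, 0.0]
contact_force: [0.1, 1.0, -0.9]
gripper_width: 0.994
```

```bash
python3 - <<'E'
from h import *
c,im=snap('wrist','w10');save(c,'w10')
E
```

```text
w10 t 20.32 tcp [ 0.4714 -0.2445  0.2892] psi 2.93 w 0.994
```

View pics/w10.png

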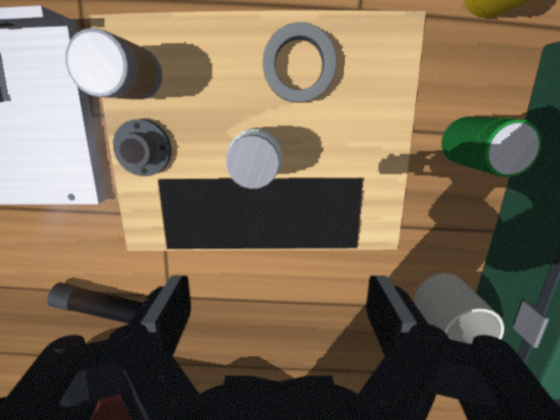

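```bash
python3 - <<'E'
from lid import *
c=pickle.load(open('pics/w10.pkl','rb'));im=cv2.imread('pics/w10.png');c6=pickle.load(open('pics/w6.pkl','rb'))
for lo in(8,12,18):
    e=lid(im,(254,162),lo=lo);q=onz(c,e[0],.092);print(e,q)
print(onz(c,(255,160),.092),onz(c6,(284.7,173.7),.092))
e=lid(im,(98,62),lo=28);print('can1',e,onz(c,e[0],.098))
b=cv2.resize(im[110:210,200:310],None,fx=6,fy=6,interpolation=cv2.INTER_CUBIC);cv2.imwrite('pics/w10c.png',b)
E
```

```text
((251.6394500732422, 161.3580322265625), (48.25632095336914, 51.02968215942383), 142.90798950195312) [ 0.50085106 -0.21569385  0.092     ]
((251.671875, 161.20712280273438), (48.862892150878906, 51.874839782714844), 143.43548583984375) [ 0.5010067  -0.21572309  0.092     ]
((251.9623260498047, 159.05421447753906), (49.47515106201172, 57.49904251098633), 179.28880310058594) [ 0.50321338 -0.21596424  0.092     ]
[ 0.502406   -0.21908048  0.092     ] [ 0.51162837 -0.26816649  0.092     ]
can1 ((94.86759185791016, 62.39664840698242), (52.552486419677734, 62.408512115478516), 152.59901428222656) [ 0.58693746 -0.06847599  0.098     ]
```

View pics/w10c.png

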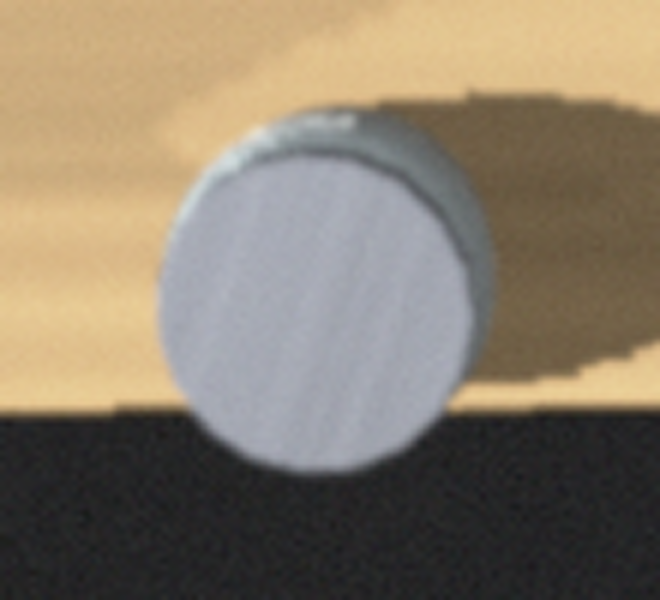

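Emit:
{"name": "servo_tool", "arguments": {"deltas": [[[85, 15, 15, -30, 0], [85, 29, 29, -80, 0], [85, 29, 29, -130, 0], [85, 29, 29, -165, 0], [85, 29, 29, -165, 0]]]}}

```text
time: 21.0
tool_pos: [0.4982, -0.2139, 0.1206]
tool_rot: [-0.002, 1.0, 0.026, -0.003]
contact_force: [-0.3, 0.7, 0.5]
gripper_width: 0.998
```

Emit:
{"name": "servo_tool", "arguments": {"deltas": [[[85, 0, 0, -25, 0], [85, 0, 0, -50, 0], [85, 0, 0, -73, 0], [85, 0, 0, -73, 0]]]}}

```text
time: 21.5
tool_pos: [0.5003, -0.216, 0.0514]
tool_rot: [-0.0, 1.0, 0.025, -0.0]
contact_force: [0.1, -0.2, 0.1]
gripper_width: 0.993
```

Emit:
{"name": "servo_tool", "arguments": {"deltas": [[[50, 0, 0, 0, 0], [45, 0, 0, 0, 0], [45, 0, 0, 0, 0], [45, 0, 0, 0, 0], [45, 0, 0, 0, 0]]]}}

```text
time: 22.12
tool_pos: [0.5022, -0.2175, 0.0541]
tool_rot: [0.001, 1.0, 0.025, 0.002]
contact_force: [-0.4, 0.6, 6.3]
gripper_width: 0.707
```

Emit:
{"name": "servo_tool", "arguments": {"deltas": [[[45, 0, 0, 20, 0], [45, 0, 0, 60, 0], [45, 0, 0, 110, 0], [45, 0, 0, 160, 0], [45, 0, 40, 160, 0]]]}}

```text
time: 22.75
tool_pos: [0.5028, -0.1792, 0.2185]
tool_rot: [0.003, 1.0, 0.023, 0.005]
contact_force: [0.4, 0.5, -4.0]
gripper_width: 0.708
```

Emit:
{"name": "servo_tool", "arguments": {"deltas": [[[45, 0, 55, 0, 0], [45, 0, 110, 0, 0], [45, 0, 165, 0, 0], [45, 1, 220, 0, 0], [45, 2, 275, 0, 0]]]}}

```text
time: 23.38
tool_pos: [0.5015, 0.1, 0.2119]
tool_rot: [0.0, 1.0, 0.025, 0.0]
contact_force: [1.8, -0.2, -3.3]
gripper_width: 0.709
```

Emit:
{"name": "servo_tool", "arguments": {"deltas": [[[45, 1, 55, 0, 0], [45, 2, 110, 0, 0], [45, 2, 165, 0, 0], [45, 2, 182, 0, 0], [45, 2, 182, 0, 0]]]}}

```text
time: 24.0
tool_pos: [0.5037, 0.2807, 0.2112]
tool_rot: [0.0, 1.0, 0.026, -0.0]
contact_force: [-0.9, 0.0, -3.5]
gripper_width: 0.706
```

```bash
python3 - <<'E'
from lid import *
c,im=snap('wrist','w11');save(c,'w11')
q=state()['tool_pos'];print(sh(q),state()['contact_force'])
E
```

```text
w11 t 24.0 tcp [0.5037 0.2807 0.2112] psi 2.85 w 0.706
[-0.0158  0.0695] [-0.19365745  0.54497288 -4.10932533]
```

View pics/w11.png

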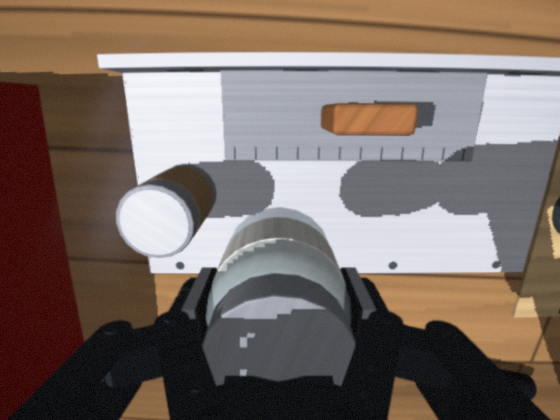

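Emit:
{"name": "servo_tool", "arguments": {"deltas": [[[45, 0, 0, -30, 0], [45, 0, 0, -70, 0], [45, 0, 0, -105, 0], [45, 0, 0, -128, 0], [45, 0, 0, -136, 0]]]}}

```text
time: 24.68
tool_pos: [0.5032, 0.2782, 0.0732]
tool_rot: [0.001, 1.0, 0.024, -0.002]
contact_force: [-0.5, -0.4, -3.5]
gripper_width: 0.706
```

Emit:
{"name": "servo_tool", "arguments": {"deltas": [[[45, 0, 0, -2, 0], [45, 0, 0, -4, 0], [45, 0, 0, -5, 0], [45, 0, 0, -5, 0]]]}}

```text
time: 25.18
tool_pos: [0.5044, 0.2805, 0.0705]
tool_rot: [-0.0, 1.0, 0.025, 0.0]
contact_force: [-0.7, 0.5, -3.9]
gripper_width: 0.71
```

Emit:
{"name": "servo_tool", "arguments": {"deltas": [[[45, 0, 0, -0.5, 0], [45, 0, 0, -1, 0], [45, 0, 0, -1, 0]]]}}

```text
time: 25.55
tool_pos: [0.5045, 0.2805, 0.0701]
tool_rot: [-0.0, 1.0, 0.025, 0.0]
contact_force: [-4.0, -0.7, 6.1]
gripper_width: 0.708
```

Emit:
{"name": "servo_tool", "arguments": {"deltas": [[[45, 0, 0, 0.6, 0], [64, 0, 0, 0.6, 0], [70, 0, 0, 0.6, 0], [78, 0, 0, 0.6, 0], [78, 0, 0, 0.6, 0]]]}}

```text
time: 26.18
tool_pos: [0.5042, 0.2802, 0.0694]
tool_rot: [0.0, 1.0, 0.025, -0.0]
contact_force: [-0.0, -1.2, 0.4]
gripper_width: 0.915
```

Emit:
{"name": "servo_tool", "arguments": {"deltas": [[[78, 0, 0, 15, 0], [78, 0, 0, 50, 0], [78, 0, 0, 100, 0], [78, 0, 0, 160, 0], [78, 0, 0, 220, 0]]]}}

```text
time: 26.8
tool_pos: [0.5039, 0.2805, 0.2928]
tool_rot: [-0.001, 1.0, 0.025, 0.001]
contact_force: [0.8, -0.8, -0.6]
gripper_width: 0.911
```

```bash
python3 - <<'E'
from lid import *
c,im=snap('wrist','w12');save(c,'w12')
E
```

```text
w12 t 26.8 tcp [0.5039 0.2805 0.2928] psi 2.84 w 0.911
```

View pics/w12.png

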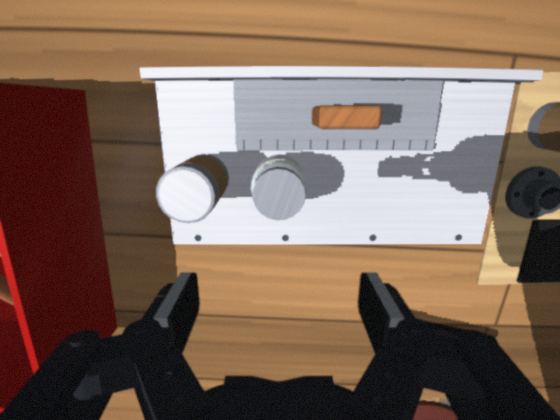

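Both stand well in line (lids at (188,192) and (278,192)). Now to can1.

Emit:
{"name": "servo_tool", "arguments": {"deltas": [[[85, 0, -60, 0, 0], [85, 0, -120, 0, 0], [85, 0, -180, 0, 0], [85, 10, -240, 0, 0], [85, 20, -300, 0, 0]]]}}

```text
time: 27.48
tool_pos: [0.5242, -0.0213, 0.291]
tool_rot: [-0.0, 1.0, 0.025, 0.001]
contact_force: [1.0, 0.3, 1.4]
gripper_width: 0.99
```

Emit:
{"name": "servo_tool", "arguments": {"deltas": [[[85, 20, -48, 0, 0], [85, 30, -48, 0, 0], [85, 30, -48, 0, 0], [85, 30, -48, 0, 0]]]}}

```text
time: 27.98
tool_pos: [0.554, -0.0664, 0.2898]
tool_rot: [-0.0, 1.0, 0.026, 0.0]
contact_force: [0.0, -0.2, 0.4]
gripper_width: 0.994
```

```bash
python3 - <<'E'
from lid import *
c,im=snap('wrist','w13');save(c,'w13')
q=np.array([.587,-.0685,.098]);print(proj(c,q))
E
```

```text
w13 t 27.98 tcp [ 0.554  -0.0664  0.2898] psi 2.94 w 0.994
[282.1174092  160.17907293]
```

View pics/w13.png

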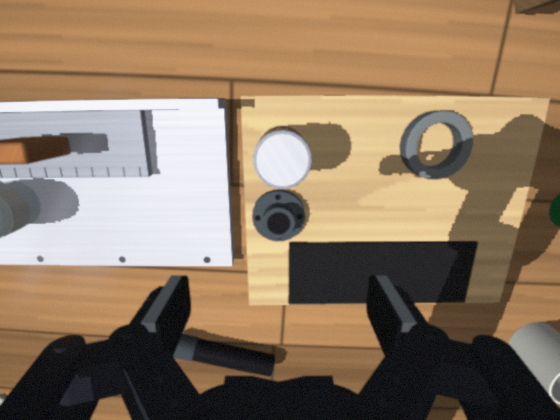

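```bash
python3 - <<'E'
from lid import *
c=pickle.load(open('pics/w13.pkl','rb'));im=cv2.imread('pics/w13.png')
e=lid(im,(282,160),lo=28);print(e,onz(c,e[0],.098),state()['tool_pos'])
E
```

```text
((281.7568664550781, 159.5767364501953), (51.81666564941406, 51.84077453613281), 23.686540603637695) [ 0.58758303 -0.06810632  0.098     ] [ 0.55389758 -0.06635085  0.28980169]
```

Emit:
{"name": "servo_tool", "arguments": {"deltas": [[[85, 20, -2, -30, 0], [85, 33, -2, -80, 0], [85, 33, -2, -130, 0], [85, 33, -2, -165, 0], [85, 33, -2, -165, 0]]]}}

```text
time: 28.65
tool_pos: [0.5844, -0.068, 0.121]
tool_rot: [-0.001, 1.0, 0.025, -0.004]
contact_force: [0.2, 0.1, -0.0]
gripper_width: 0.994
```

Emit:
{"name": "servo_tool", "arguments": {"deltas": [[[85, 0, 0, -25, 0], [85, 0, 0, -50, 0], [85, 0, 0, -65, 0], [85, 0, 0, -65, 0]]]}}

```text
time: 29.15
tool_pos: [0.5871, -0.0694, 0.0598]
tool_rot: [-0.0, 1.0, 0.025, -0.0]
contact_force: [0.4, -0.0, -0.0]
gripper_width: 0.996
```

Emit:
{"name": "servo_tool", "arguments": {"deltas": [[[50, 0, 0, 0, 0], [45, 0, 0, 0, 0], [45, 0, 0, 0, 0], [45, 0, 0, 0, 0], [45, 0, 0, 0, 0]]]}}

```text
time: 29.78
tool_pos: [0.5883, -0.0695, 0.0617]
tool_rot: [-0.0, 1.0, 0.025, 0.001]
contact_force: [-1.5, 2.7, 6.9]
gripper_width: 0.69
```

Emit:
{"name": "servo_tool", "arguments": {"deltas": [[[45, 0, 0, 20, 0], [45, 0, 0, 60, 0], [45, 0, 0, 110, 0], [45, 0, 0, 150, 0], [45, -10, 20, 160, 0]]]}}

```text
time: 30.4
tool_pos: [0.5787, -0.0505, 0.224]
tool_rot: [0.001, 1.0, 0.024, 0.003]
contact_force: [-0.8, 0.0, -4.8]
gripper_width: 0.696
```

Emit:
{"name": "servo_tool", "arguments": {"deltas": [[[45, -20, 45, 0, 0], [45, -40, 90, 0, 0], [45, -64, 150, 0, 0], [45, -64, 150, 0, 0], [45, -64, 150, 0, 0]]]}}

```text
time: 31.02
tool_pos: [0.5118, 0.1009, 0.2182]
tool_rot: [0.0, 1.0, 0.025, -0.001]
contact_force: [0.6, 0.9, -5.6]
gripper_width: 0.694
```

```bash
python3 - <<'E'
from lid import *
c,im=snap('wrist','w14');save(c,'w14')
q=state()['tool_pos'];print(sh(q),state()['contact_force'])
E
```

```text
w14 t 31.02 tcp [0.5118 0.1009 0.2182] psi 2.84 w 0.694
[-0.0168 -0.1102] [-0.24342567 -0.54151984 -4.96844483]
```

View pics/w14.png

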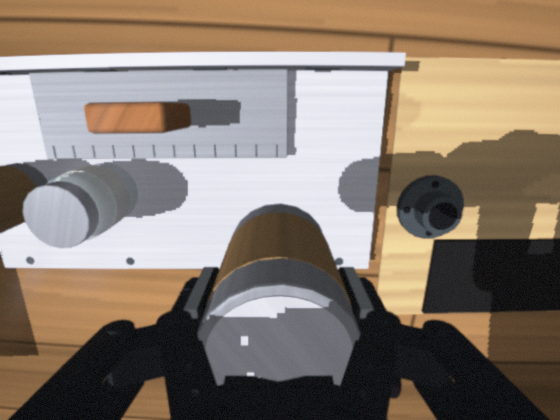

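Good; shift +2 mm in x, lower to TCP 0.0777.

Emit:
{"name": "servo_tool", "arguments": {"deltas": [[[45, 1, 0, -30, 0], [45, 1, 0, -70, 0], [45, 1, 0, -105, 0], [45, 1, 0, -128, 0], [45, 1, 0, -136, 0]]]}}

```text
time: 31.7
tool_pos: [0.5129, 0.0991, 0.0812]
tool_rot: [0.0, 1.0, 0.024, -0.002]
contact_force: [0.1, -0.1, -4.3]
gripper_width: 0.691
```

Emit:
{"name": "servo_tool", "arguments": {"deltas": [[[45, 0, 0, -1, 0], [45, 0, 0, -3, 0], [45, 0, 0, -4, 0], [45, 0, 0, -4, 0]]]}}

```text
time: 32.2
tool_pos: [0.5145, 0.1004, 0.0802]
tool_rot: [-0.0, 1.0, 0.025, 0.001]
contact_force: [-0.0, -0.0, -5.6]
gripper_width: 0.691
```

Emit:
{"name": "servo_tool", "arguments": {"deltas": [[[45, 0, 0, -1, 0], [45, 0, 0, -2, 0], [45, 0, 0, -2.5, 0], [45, 0, 0, -2.5, 0]]]}}

```text
time: 32.7
tool_pos: [0.5143, 0.1004, 0.0778]
tool_rot: [-0.0, 1.0, 0.025, -0.0]
contact_force: [-4.3, 0.0, 2.9]
gripper_width: 0.694
```

Emit:
{"name": "servo_tool", "arguments": {"deltas": [[[64, 0, 0, 0, 0], [70, 0, 0, 0, 0], [80, 0, 0, 0, 0], [80, 0, 0, 0, 0]]]}}

```text
time: 33.2
tool_pos: [0.5143, 0.1003, 0.0771]
tool_rot: [0.0, 1.0, 0.025, 0.0]
contact_force: [0.3, 0.9, -0.2]
gripper_width: 0.937
```

Emit:
{"name": "servo_tool", "arguments": {"deltas": [[[80, 0, 0, 15, 0], [80, 0, 0, 50, 0], [80, 0, 0, 100, 0], [80, 0, 0, 160, 0], [80, 0, 60, 210, 0]]]}}

```text
time: 33.83
tool_pos: [0.5153, 0.1472, 0.2821]
tool_rot: [-0.0, 1.0, 0.022, 0.003]
contact_force: [0.7, 0.6, -0.1]
gripper_width: 0.936
```

Emit:
{"name": "servo_tool", "arguments": {"deltas": [[[50, -10, 40, 20, 0], [50, -20, 60, 40, 0], [50, -20, 60, 40, 0], [50, -20, 60, 40, 0]]]}}

```text
time: 34.33
tool_pos: [0.4941, 0.2078, 0.3169]
tool_rot: [0.0, 1.0, 0.025, -0.0]
contact_force: [-2.0, -0.7, 0.8]
gripper_width: 0.59
```

```bash
python3 - <<'E'
from lid import *
c,im=snap('wrist','w15');save(c,'w15')
E
```

```text
w15 t 34.33 tcp [0.4941 0.2078 0.3169] psi 2.78 w 0.59
```

View pics/w15.png

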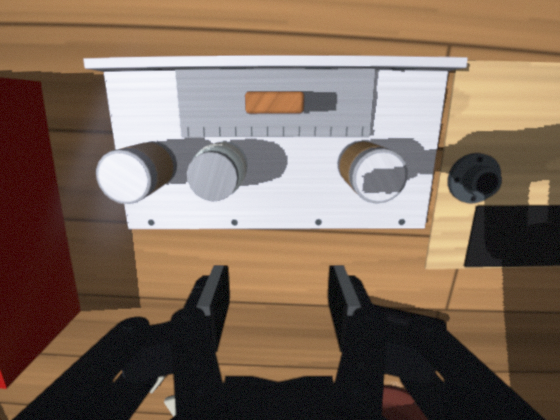

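```bash
python3 - <<'E'
from lid import *
c=pickle.load(open('pics/w15.pkl','rb'));im=cv2.imread('pics/w15.png')
for n,s,z,lo,m in [('can2',(126,170),.114,28,(125,175.5)),('jar',(214,178),.108,12,(213,175.5)),('can1',(377,160),.114,28,(377.5,173.5))]:
    e=lid(im,s,lo=lo);q=onz(c,e[0],z);print(n,e,sh(q),'manual',sh(onz(c,m,z)))
for p in [(181,136),(371,136)]: print('edge',sh(onz(c,p,.034)))
# grip top quad center
x0,y0,x1,y1=235,85,310,118
h=cv2.cvtColor(im,cv2.COLOR_BGR2HSV)[y0:y1,x0:x1];mm=cv2.inRange(h,(5,100,140),(18,255,255))
k=max(cv2.findContours(mm,cv2.RETR_EXTERNAL,cv2.CHAIN_APPROX_NONE)[0],key=cv2.contourArea);r=cv2.minAreaRect(k);ctr=(r[0][0]+x0,r[0][1]+y0)
print('grip',ctr,r[1],onz(c,ctr,.108),sh(onz(c,ctr,.108)))
E
```

```text
can2 ((122.21514129638672, 176.83070373535156), (43.799896240234375, 51.98469161987305), 133.67637634277344) [-0.0149  0.164 ] manual [-0.0135  0.1607]
jar ((210.90582275390625, 176.14329528808594), (44.628028869628906, 52.342071533203125), 130.96603393554688) [-0.016   0.0704] manual [-0.0154  0.0681]
can1 ((379.8197326660156, 176.29408264160156), (45.46025466918945, 50.1236686706543), 45.75954818725586) [-0.0154 -0.1094] manual [-0.0125 -0.1067]
edge [0.0205 0.121 ]
edge [ 0.0197 -0.1196]
grip (272.99999618530273, 101.99999809265137) (55.99999237060547, 19.999996185302734) [0.58210504 0.21731474 0.108     ] [0.059  0.0031]
```

Emit:
{"name": "servo_tool", "arguments": {"deltas": [[[45, 40, 8, -10, 1.7], [45, 88, 9, -10, 3.4], [45, 88, 9, -10, 5.1], [45, 88, 9, -10, 6.8], [45, 88, 9, -10, 8.5]]]}}

```text
time: 35.0
tool_pos: [0.5822, 0.216, 0.3053]
tool_rot: [-0.0, 0.891, 0.454, -0.001]
contact_force: [0.1, 1.0, 0.0]
gripper_width: 0.526
```

Emit:
{"name": "servo_tool", "arguments": {"deltas": [[[45, 0, 0, -10, 1.7], [45, 0, 0, -10, 3.4], [45, 0, 0, -10, 5.1], [45, 0, 0, -10, 6.5], [45, 0, 0, -10, 6.5]]]}}

```text
time: 35.62
tool_pos: [0.5821, 0.2162, 0.2957]
tool_rot: [-0.001, 0.691, 0.723, -0.001]
contact_force: [0.1, -0.1, -0.2]
gripper_width: 0.525
```

```bash
python3 - <<'E'
from lid import *
c,im=snap('wrist','w16');save(c,'w16')
E
```

```text
w16 t 35.62 tcp [0.5821 0.2162 0.2957] psi 92.61 w 0.525
```

View pics/w16.png

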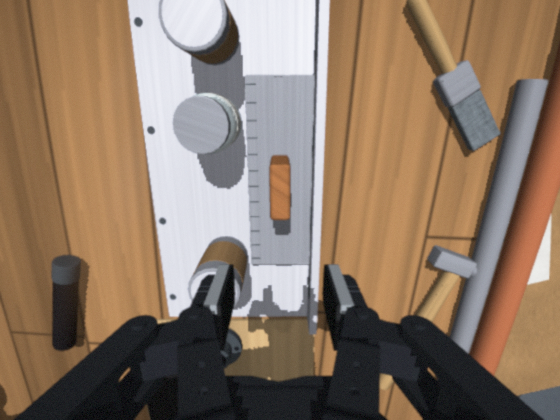

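Emit:
{"name": "servo_tool", "arguments": {"deltas": [[[45, 1, 0, -40, 0], [45, 1, 0, -90, 0], [45, 1, 0, -140, 0], [45, 1, 0, -165, 0], [45, 1, 0, -165, 0]]]}}

```text
time: 36.3
tool_pos: [0.5811, 0.2164, 0.1286]
tool_rot: [-0.002, 0.69, 0.724, -0.003]
contact_force: [-0.2, 0.4, 0.1]
gripper_width: 0.527
```

Emit:
{"name": "servo_tool", "arguments": {"deltas": [[[45, 0, 0, -20, 0], [45, 0, 0, -40, 0], [45, 0, 0, -50, 0], [45, 0, 0, -50, 0]]]}}

```text
time: 36.8
tool_pos: [0.5824, 0.2172, 0.0807]
tool_rot: [-0.001, 0.69, 0.724, -0.001]
contact_force: [-0.1, 0.1, 0.3]
gripper_width: 0.526
```

Emit:
{"name": "servo_tool", "arguments": {"deltas": [[[15, 0, 0, 0, 0], [5, 0, 0, 0, 0], [5, 0, 0, 0, 0], [5, 0, 0, 0, 0], [5, 0, 0, 0, 0]]]}}

```text
time: 37.42
tool_pos: [0.5832, 0.2175, 0.083]
tool_rot: [-0.0, 0.689, 0.724, 0.0]
contact_force: [-5.6, 0.1, 5.5]
gripper_width: 0.249
```

Emit:
{"name": "servo_tool", "arguments": {"deltas": [[[5, -1, 0, 3, 0], [5, -1, 0, 15, 0], [5, -1, 0, 35, 0], [5, -1, 0, 65, 0], [5, -1, 0, 105, 0]]]}}

```text
time: 38.05
tool_pos: [0.5817, 0.2171, 0.1881]
tool_rot: [-0.0, 0.689, 0.724, -0.0]
contact_force: [0.5, 0.3, -5.5]
gripper_width: 0.25
```

Emit:
{"name": "servo_tool", "arguments": {"deltas": [[[5, 0, 0, 30, 0], [5, 0, 0, 60, 0], [5, 0, 0, 60, 0]]]}}

```text
time: 38.42
tool_pos: [0.5842, 0.2178, 0.2522]
tool_rot: [0.002, 0.689, 0.724, 0.004]
contact_force: [0.6, 0.1, -5.0]
gripper_width: 0.248
```

```bash
python3 - <<'E'
from lid import *
c,im=snap('scene','s17')
cv2.imwrite('pics/s17c.png',cv2.resize(im[100:300,130:500],None,fx=2.1,fy=2.1,interpolation=cv2.INTER_CUBIC))
c,im=snap('wrist','w17');save(c,'w17')
E
```

```text
s17 t 38.42 tcp [0.5842 0.2178 0.2522] psi 92.82 w 0.248
w17 t 38.48 tcp [0.583  0.2175 0.2493] psi 92.82 w 0.252
```

View pics/s17c.png

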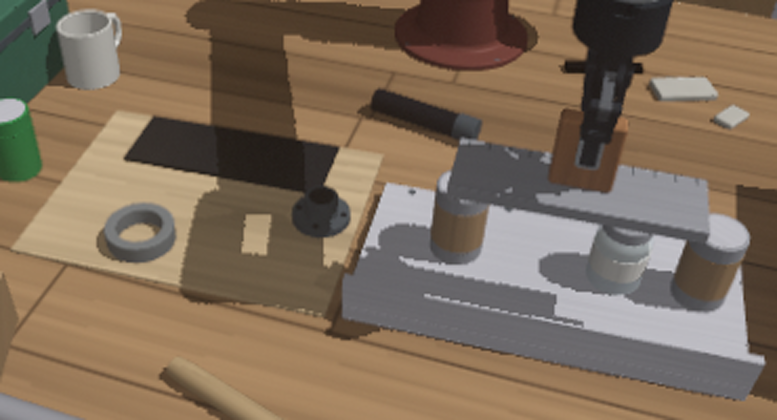

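View pics/w17.png

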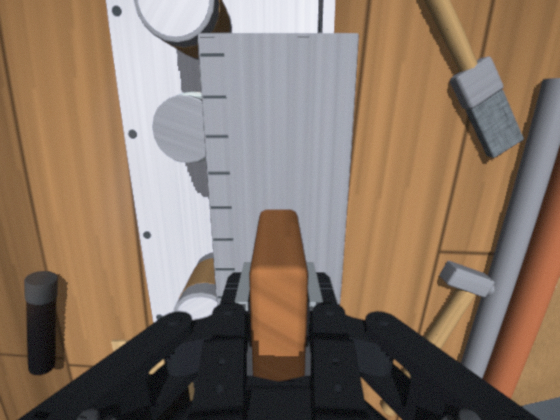

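Emit:
{"name": "servo_tool", "arguments": {"deltas": [[[5, -20, -50, 0, 0.1], [5, -40, -100, 0, 0.1], [5, -60, -150, 0, 0.1], [5, -80, -200, 0, 0.1], [5, -100, -250, 0, 0.1]]]}}

```text
time: 39.15
tool_pos: [0.4803, -0.0339, 0.2447]
tool_rot: [-0.001, 0.686, 0.728, -0.001]
contact_force: [0.7, 0.1, -6.0]
gripper_width: 0.251
```

Emit:
{"name": "servo_tool", "arguments": {"deltas": [[[5, -20, -50, 0, 0], [5, -40, -100, 0, 0], [5, -60, -150, 0, 0], [5, -67, -191, 0, 0], [5, -67, -191, 0, 0]]]}}

```text
time: 39.78
tool_pos: [0.4136, -0.2254, 0.2449]
tool_rot: [-0.002, 0.687, 0.726, -0.0]
contact_force: [-0.0, 0.5, -5.3]
gripper_width: 0.248
```

Emit:
{"name": "servo_tool", "arguments": {"deltas": [[[5, 0, 0, -40, 0], [5, 0, 0, -90, 0], [5, 0, 0, -130, 0], [5, 0, 0, -150, 0], [5, 0, 0, -150, 0]]]}}

```text
time: 40.4
tool_pos: [0.4131, -0.2212, 0.0935]
tool_rot: [-0.004, 0.685, 0.728, -0.0]
contact_force: [0.4, -0.0, -5.4]
gripper_width: 0.252
```

Emit:
{"name": "servo_tool", "arguments": {"deltas": [[[5, 2, 0, -10, 0], [5, 2, 0, -16, 0], [5, 2, 0, -19, 0], [5, 2, 0, -19, 0]]]}}

```text
time: 40.9
tool_pos: [0.4171, -0.2237, 0.0781]
tool_rot: [-0.0, 0.686, 0.728, -0.0]
contact_force: [0.7, -0.3, -5.0]
gripper_width: 0.252
```

Emit:
{"name": "servo_tool", "arguments": {"deltas": [[[5, 0, 0, -1, 0], [5, 0, 0, -2, 0], [5, 0, 0, -2, 0]]]}}

```text
time: 41.28
tool_pos: [0.4171, -0.2237, 0.0761]
tool_rot: [0.0, 0.686, 0.728, 0.0]
contact_force: [-0.4, -0.5, -4.6]
gripper_width: 0.251
```

Emit:
{"name": "servo_tool", "arguments": {"deltas": [[[5, 0, 0, -1, 0], [5, 0, 0, -2, 0], [5, 0, 0, -2.5, 0], [5, 0, 0, -2.5, 0]]]}}

```text
time: 41.78
tool_pos: [0.4173, -0.2237, 0.0738]
tool_rot: [0.0, 0.686, 0.728, 0.0]
contact_force: [-1.0, 1.1, -3.7]
gripper_width: 0.25
```

Emit:
{"name": "servo_tool", "arguments": {"deltas": [[[5, 0, 0, -0.5, 0], [5, 0, 0, -1, 0], [5, 0, 0, -1, 0]]]}}

```text
time: 42.15
tool_pos: [0.4175, -0.2238, 0.0732]
tool_rot: [0.0, 0.686, 0.728, 0.0]
contact_force: [-2.5, 4.7, 2.5]
gripper_width: 0.249
```

Landed. Release, retreat up and look.

Emit:
{"name": "servo_tool", "arguments": {"deltas": [[[25, 0, 0, 0, 0], [50, 0, 0, 0, 0], [50, 0, 0, 0, 0], [50, 0, 0, 0, 0]]]}}

```text
time: 42.65
tool_pos: [0.4172, -0.2238, 0.0726]
tool_rot: [0.0, 0.686, 0.728, -0.0]
contact_force: [-0.2, 0.1, -0.1]
gripper_width: 0.584
```

Emit:
{"name": "servo_tool", "arguments": {"deltas": [[[50, 0, 0, 20, 0], [50, 0, 0, 60, 0], [50, 0, 0, 110, 0], [50, 0, 0, 160, 0], [50, 0, -50, 210, 0]]]}}

```text
time: 43.28
tool_pos: [0.4175, -0.2669, 0.279]
tool_rot: [0.001, 0.684, 0.729, 0.0]
contact_force: [1.1, -0.2, -0.0]
gripper_width: 0.582
```

Emit:
{"name": "servo_tool", "arguments": {"deltas": [[[50, -10, -20, 0, 0], [50, -10, -20, 0, 0], [50, -10, -20, 0, 0]]]}}

```text
time: 43.65
tool_pos: [0.407, -0.2872, 0.2758]
tool_rot: [-0.001, 0.686, 0.728, 0.0]
contact_force: [-0.5, 0.0, 0.6]
gripper_width: 0.587
```

```bash
python3 - <<'E'
from lid import *
c,im=snap('wrist','w18');save(c,'w18')
c,im=snap('top','t18');cv2.imwrite('pics/t18c.png',cv2.resize(im[160:295,100:425],None,fx=2.4,fy=2.4,interpolation=cv2.INTER_CUBIC))
c,im=snap('scene','s18');cv2.imwrite('pics/s18c.png',cv2.resize(im[100:300,130:500],None,fx=2.1,fy=2.1,interpolation=cv2.INTER_CUBIC))
E
```

```text
w18 t 43.65 tcp [ 0.407  -0.2872  0.2758] psi 93.46 w 0.587
t18 t 43.7 tcp [ 0.407  -0.287   0.2757] psi 93.47 w 0.588
s18 t 43.75 tcp [ 0.4071 -0.2869  0.2758] psi 93.48 w 0.585
```

View pics/w18.png

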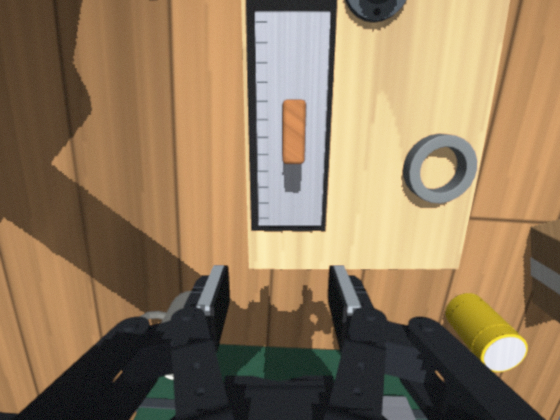

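View pics/t18c.png

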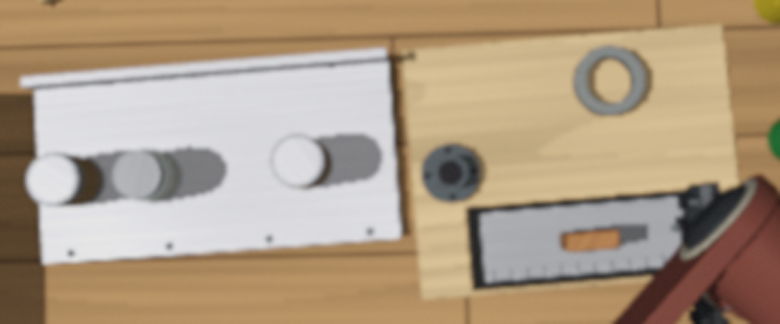

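View pics/s18c.png

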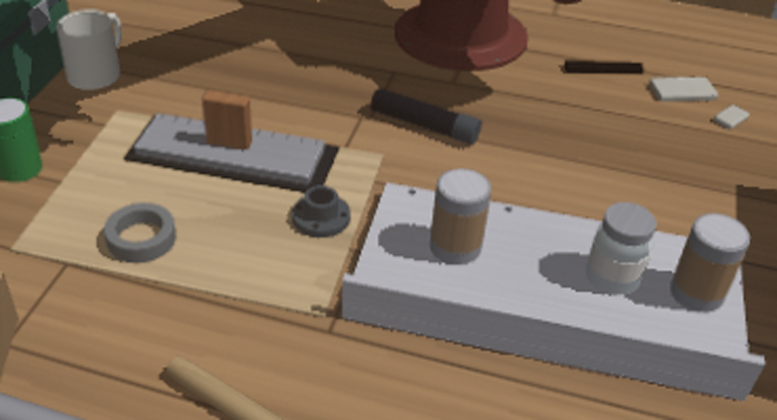

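```bash
python3 - <<'E'
from lid import *
c=calibration('top');f=lambda x,y:(x/2.4+100-.3,y/2.4+160-.3)
for n,p,z in [('can2',(53,180),.114),('jar',(138,176),.108),('can1',(299,161),.114)]: print(n,sh(onz(c,f(*p),z)))
w=pickle.load(open('pics/w18.pkl','rb'))
q=np.mean([onz(w,p,.024) for p in [(255,11),(330,11),(325,227),(258,227)]],0);print('blade c',q)
job_done()
E
```

```text
can2 [-0.014   0.1639]
jar [-0.0165  0.0696]
can1 [-0.014  -0.1118]
blade c [ 0.41808159 -0.22577032  0.024     ]
the job is handed in; nothing more can be done
```

The shelf is restocked and the job is handed in, at about 44 s on the robot's clock. The hand-in reports no verdict, so I only have my own camera checks to go on.

- **Straightedge on the shelf:** I laid it flush against the upstand, pushed it until I felt contact, and let go. The wrist picture showed it lying flush.
- **Containers:** three were present: two tan-labelled cans and one jar. There was no flask and no second jar. I left the green and yellow look-alikes where they were.
- **Jar knocked aside:** it had moved about 5 cm during the run and was still upright. I spotted this on the fresh look before reaching for it and grasped it at its new place.
- **Straightedge back on its pad:** I lifted it straight up without touching the row and laid it back.

My last checks all agreed with the limits, and no check failed or disagreed at the end:

| Item | Measured | Limit |
|---|---|---|
| Far can, shelf x | -14 mm | -34 to -2 mm |
| Jar, shelf x | -16.5 mm | -35 to -3 mm |
| Near can, shelf x | -14 mm | -34 to -2 mm |
| Straightedge, off pad centre | about 2 mm across and along | 25 mm across, 40 mm along |
| Straightedge, angle to pad | close to 0° (by eye; set to the pad's measured angle) | 0.15 rad (8.6°) |

These positions are good to about 2 mm. The containers stand upright in the pictures, the tape and flange have not visibly moved, and the gripper is clear of everything.

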